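# Reset the condiments after a busy service

## Task

Get the condiments ready for the next guests: pull the drawer of the wooden condiment box all the way out to its stop, stand every shaker that has been knocked over upright inside the drawer and leave it out, and stand the fallen sauce bottle upright on the serving board, midway between the two chutney bowls. Leave the bowls, pepper mill, tumbler and tea light where they are.

Things in the scene. Friction and masses are not known exactly. Their poses are not given: they have to be found in the camera images.
- shaker0: table shaker: square white ceramic body 36 x 36 mm, 50 mm tall, round steel cap (31 mm across) up to 72 mm above the base; about 140 g, low centre of mass. Origin on its axis, 30 mm above its base; z along its axis from base to cap; at the start it lies on a flat side, origin 18 mm above the table. Three or four of these four shakers are present; a missing one reads None
- shaker1: table shaker: square white ceramic body 36 x 36 mm, 50 mm tall, round steel cap (31 mm across) up to 72 mm above the base; about 140 g, low centre of mass. Origin on its axis, 30 mm above its base; z along its axis from base to cap; at the start it lies on a flat side, origin 18 mm above the table. Three or four of these four shakers are present; a missing one reads None
- shaker2: table shaker: square white ceramic body 36 x 36 mm, 50 mm tall, round steel cap (31 mm across) up to 72 mm above the base; about 140 g, low centre of mass. Origin on its axis, 30 mm above its base; z along its axis from base to cap; at the start it lies on a flat side, origin 18 mm above the table. Three or four of these four shakers are present; a missing one reads None
- shaker3: table shaker: square white ceramic body 36 x 36 mm, 50 mm tall, round steel cap (31 mm across) up to 72 mm above the base; about 140 g, low centre of mass. Origin on its axis, 30 mm above its base; z along its axis from base to cap; at the start it lies on a flat side, origin 18 mm above the table. Three or four of these four shakers are present; a missing one reads None
- bottle: square sauce bottle of amber glass with a black cap: body 44 x 44 mm and 70 mm tall, then a neck of about 24 mm diameter and a cap of 27 mm diameter from 86 mm up to the top at 104 mm; about 300 g. Origin on its axis, 45 mm above its base, z along its axis from base to cap; at the start it lies on one flat side with the origin 22 mm above the table
- drawer (a joint): how far the drawer of the low wooden condiment box is pulled out, in m: 0 shut, 0.165 at its stop. It slides level, towards the robot
- handle (a point): middle of the brass bar handle (11 mm thick, 120 mm long along its y, 35 mm clear of the drawer front, 40 mm above the table; the box is 60 mm high). Moves with the drawer; its -x is the direction in which the drawer pulls out
- tray_floor (a point): point on the drawer's inner floor, 14 mm above the table, in the middle of the part clear of the box when fully out; moves with the drawer. x into the box, y across, z up. The clear floor reaches 77 mm either way along x, 140 mm along y; side walls stand 18 mm above the floor, the drawer front 39 mm. Some paper napkins, 12 mm thick, lie on the box
- board_mid (a point): middle of the top of the light wooden serving board (320 mm along its y, 120 mm along x, 12 mm thick, fixed); the point midway between the two chutney bowls
- bowl0: small copper chutney bowl on the serving board, 88 mm across, 39 mm high, with two small brass ears that reach 56 mm from its middle along its x and about 50 mm up; its middle is 105 mm from the board's middle. Origin at the centre of its underside. To be left alone
- bowl1: the other chutney bowl, the same
- mill: dark wooden pepper mill standing upright, 52 mm across, 110 mm high, origin under its foot. To be left alone
- tumbler: steel tumbler standing upright, 66 mm across, 90 mm high, origin under its foot. To be left alone
- tealight: tea light, 38 mm across, 16 mm high, origin under its foot. To be left alone
Not all that is in view belongs to the job. Several things have the shape of the bottle; the one meant has the colours described above.

How it is judged:
By the outcome, as a careful person would: the job done as asked, in the order asked, and still so for the second after the job is handed in, with the robot touching nothing.
Of shaker0, shaker1, shaker2, shaker3 only 3 to 4 are there at a start; the rules pass over those that are not, and their reading is None.
At some moment in a run one of shaker0, shaker1, shaker2, shaker3, bottle may be knocked a few centimetres aside while the robot is not near it.
It also fails if it takes over 210 s, if anything falls off the work surface, if the arm or the gripper's body presses on something with over 40 N, if the wrist force passes 120 N, or if a joint passes its speed limit or range.

## Robot

A 7-joint arm with a two-finger parallel gripper is mounted at the origin on the work surface. World frame = base frame: x ahead of the robot, y to its left, z up, the work surface at z = 0. Lengths are in m, angles in rad, forces in N, time in s.
With the tool pointing down it reaches from about 0.4 to 0.875 m from the base axis. Payload 19.3 kg.
Tool frame: the origin (TCP) lies at the very end of the fingers, on their centre line; the grasp point (between the pads) lies 19 mm behind it; z points along the fingers, y is the direction in which the jaws open and shut (so a half turn about z gives the same grasp; the last joint's range is limited). The gripper opens to 85 mm and grips with 20 to 120 N. Pads are 22 mm wide; open, the fingers measure 114 mm over their backs; the gripper's body (76 mm by 85 mm) begins 54 mm behind the grasp point. The pads swing forward as they close: fully open they stand 13 mm farther back than shut.
Start: joints at [-1.321, 0.521, -0.036, 1.599, 0.021, 1.021, -0.113], TCP at [0.197, 0.593, 0.198] pointing down, gripper open.
Joint ranges: [-2.91, 2.91], [-0.3, 2.13], [-1.5, 1.42], [0.17, 2.43], [-1.26, 4.41], [0.16, 1.93], [-2.52, 2.52]. Speed limits (rad/s): [1.89, 1.89, 2.39, 2.39, 3.01, 3.01, 3.01].

## Interface

Orientations are given as [roll, pitch, yaw] about the fixed x, y, z axes, in that order (R = Rz(yaw) Ry(pitch) Rx(roll)).
In Python, from workcell import telemetry, imaging, ticket gives the robot as it stands.
- The arm moves only by the tool carry_out, never from a script. Its argument "series" is a list of rows, each a list of 7 numbers: the shift along the tool's x, y, z in m, then the turn, a rotation vector about the tool's x, y, z in rad, then the closure in counts, from 0 (fully open) to 255 (shut). In form: [[tx, ty, tz, ax, ay, az, jaw], ...]. A call has 1 to 10 rows; each row is the pose to reach, as a shift and turn from the pose commanded when the call began, along the tool's axes at that moment; what a row does not reach only later rows make up. A row lasts 1/8 s, in which the tool goes at most 62.5 mm and 10.7 degrees, less where a joint would pass 70% of its speed; a pose out of reach is approached as far as the arm can. A call with a gripper value outside its range is refused whole. The fingers move at their own pace and stop on an object; "force" is the grip in N (left out, the last holds). Time passes only in rows, so rows that repeat a pose let the fingers close. It gives the time, the measured TCP pose, the force and the opening at its end, in the units of the state.
- telemetry.observe(): the state, without advancing time (a new reading comes with each control period).
- imaging.grab_frame(name): name is "side" or "top" or "wrist"; returns (picture, depth): 400x640x3 uint8, blue, green, red; 400x640 float32, m along the optical axis (not along the pixel's ray), 0 where there is no reading.
- imaging.camera_info(name): a dict with "mtx" (3x3 intrinsics, pixels), "extrinsics" (4x4, takes a point from camera to world coordinates); the wrist camera has in their place "hand_eye" (4x4, takes a point from camera to tool coordinates, whose origin is the TCP and whose axes are the flange's). Camera axes: x right, y down, z forward; pixel columns grow to the right and rows downward; lengths in m; the calibration is good to about 2 mm. A picture is of the moment at which its call begins: read the wrist's pose just before it. camera_info takes no time and is no camera call.
- ticket.job_done(): hands the job in, once; it reports no verdict.
The state is a dict: "clock": time; "qpos": joint angles; "qd": joint speeds; "joint_efforts": joint torques, N m; "position": TCP position; "tool_rot": TCP orientation; "force": force on the tool from outside, world axes, zero at the start; "moment": the same for the moment, N m; "grip_width": finger opening in m.
Only numpy, scipy, OpenCV 4.12 (cv2) and the standard library are available. Lean on these libraries where they do the work, as an engineer would, in place of code of your own. Each camera call takes 0.05 s, during which the arm holds its last target.

## Working session

There is one attempt and no reset: what is moved stays moved. The work goes in short steps, Python scripts to look and compute and a tool call to move; the robot and the scene stay as the last step left them, time stands still between calls to the robot, and variables do not carry over. Pictures are saved under pics/ and viewed, and the job is handed in when it is done.

Besides the shell and the picture viewer there is one more tool, called after "Call:" as name(argument=value, ...), one argument or row to a line, values as JSON. carry_out: Moves the arm, as the interface text tells. Its arguments: {"type":"object","properties":{"series":{"type":"array"},"force":{"type":"number"}},"required":["series"]}

```bash
ls; mkdir -p pics; python3 - <<'E'
from workcell import telemetry, imaging
import cv2, numpy as np
s=telemetry.observe(); print(s)
for n in ["top","side","wrist"]:
    im,d=imaging.grab_frame(n); cv2.imwrite(f"pics/{n}0.png",im); np.save(f"pics/{n}0.npy",d)
    ci=imaging.camera_info(n); print(n,{k:np.round(v,4).tolist() if hasattr(v,'__len__') and not isinstance(v,str) else v for k,v in ci.items()})
E
```

```text
pics
{'clock': 0.0, 'qpos': array([-1.32119942,  0.52199073, -0.03632809,  1.59999628,  0.02118677,
        1.02110708, -0.11282958]), 'qd': array([ 3.86731050e-07, -1.57788777e-03, -8.29110619e-04, -5.18258484e-04,
       -2.17118094e-03, -2.31825513e-03,  1.98044045e-03]), 'joint_efforts': array([ 5.74578426e-04, -9.27108836e+01,  1.97993517e+00, -3.69928551e+01,
        1.77953881e-02,  8.22471105e-03,  2.51480671e-06]), 'position': array([0.19639982, 0.59294729, 0.19704445]), 'tool_rot': array([-3.14047780e+00,  6.84666753e-05,  2.82174970e+00]), 'force': array([-0.2026725 , -0.16538043,  0.77616365]), 'moment': array([-0.04896869,  0.03475682,  0.02154417]), 'grip_width': 0.08508760126249593}
top {'mtx': [[481.0493, 0.0, 323.3646], [0.0, 481.0493, 191.8483], [0.0, 0.0, 1.0]], 'extrinsics': [[0.0218, -0.9943, 0.104, 0.3775], [-0.9995, -0.0243, -0.0223, 0.0267], [0.0247, -0.1034, -0.9943, 1.3318], [0.0, 0.0, 0.0, 1.0]]}
side {'mtx': [[418.2253, 0.0, 329.5077], [0.0, 418.2253, 195.8957], [0.0, 0.0, 1.0]], 'extrinsics': [[-0.9957, -0.0669, 0.0635, 0.4321], [-0.0909, 0.5945, -0.799, 0.8308], [0.0157, -0.8013, -0.598, 0.6473], [0.0, 0.0, 0.0, 1.0]]}
wrist {'mtx': [[315.413, 0.0, 320.4263], [0.0, 315.413, 207.1984], [0.0, 0.0, 1.0]], 'hand_eye': [[0.0001, -0.9641, -0.2654, 0.0668], [1.0, -0.0003, 0.0013, -0.0012], [-0.0013, -0.2654, 0.9641, -0.1778], [0.0, 0.0, 0.0, 1.0]]}
```

View pics/top0.png

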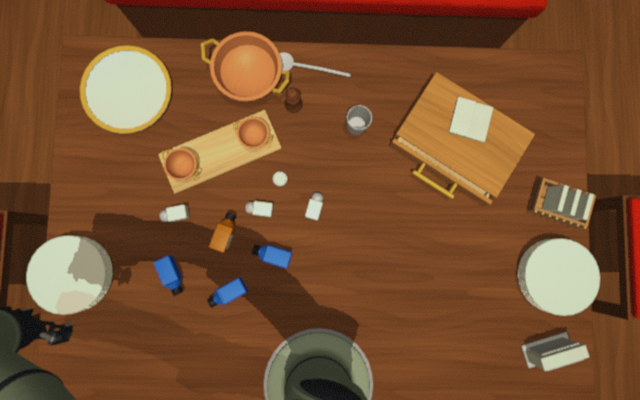

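View pics/side0.png

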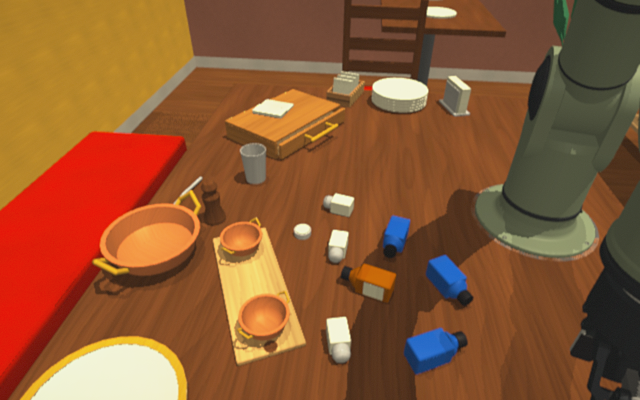

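View pics/wrist0.png

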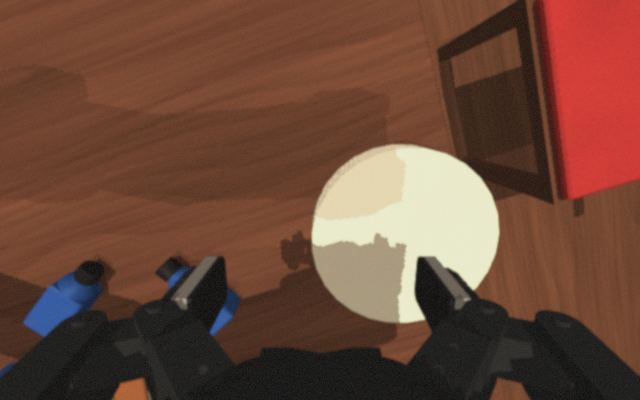

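The top view shows three lying shakers near (174,213), (259,208) and (314,207). The amber bottle is at (223,232), with three blue decoys below it. The board with its two bowls is at (220,150) and the box at (465,135), its handle at (435,182). Next I'll measure them.

```bash
cat > h.py <<'E'
import numpy as np, cv2
from scipy.spatial.transform import Rotation as R
from workcell import telemetry, imaging
def cloud(n,im,d,T=None):
    ci=imaging.camera_info(n); K=ci["mtx"]; K=np.array(K)
    if T is None: T=np.array(ci["extrinsics"])
    v,u=np.mgrid[0:400,0:640]
    P=np.stack([(u-K[0,2])/K[0,0]*d,(v-K[1,2])/K[1,1]*d,d],-1)
    return P@T[:3,:3].T+T[:3,3]
def ray(n,u,v,z,T=None):
    ci=imaging.camera_info(n); K=np.array(ci["mtx"])
    if T is None: T=np.array(ci["extrinsics"])
    r=T[:3,:3]@np.array([(u-K[0,2])/K[0,0],(v-K[1,2])/K[1,1],1.]); o=T[:3,3]
    return o+r*(z-o[2])/r[2]
def tool():
    s=telemetry.observe(); T=np.eye(4); T[:3,:3]=R.from_euler('xyz',s["tool_rot"]).as_matrix(); T[:3,3]=s["position"]; return T
def grab(n,save=None):
    s=tool(); im,d=imaging.grab_frame(n)
    T=None
    if n=="wrist": T=s@np.array(imaging.camera_info(n)["hand_eye"])
    if save: cv2.imwrite(f"pics/{save}.png",im)
    return im,d,cloud(n,im,d,T),T
def rows(pos,Rm,ref=None):
    "shift & turn in tool axes to reach world pos (TCP), rotation Rm"
    T=tool() if ref is None else ref
    t=T[:3,:3].T@(np.array(pos)-T[:3,3]); a=R.from_matrix(T[:3,:3].T@Rm).as_rotvec()
    return np.round(np.r_[t,a],4).tolist()
def down(jaw_ang):
    "tool down, jaw (tool y) along world angle; "
    y=np.array([np.cos(jaw_ang),np.sin(jaw_ang),0]); z=np.array([0,0,-1.]); return np.stack([np.cross(y,z),y,z],1)
E
python3 - <<'E'
from h import *
im=cv2.imread("pics/top0.png"); d=np.load("pics/top0.npy"); P=cloud("top",im,d)
hsv=cv2.cvtColor(im,cv2.COLOR_BGR2HSV)
def rep(name,m,roi,zr=(0.008,0.2)):
    u0,v0,u1,v1=roi; mm=np.zeros_like(m,bool); mm[v0:v1,u0:u1]=m[v0:v1,u0:u1]
    mm&=(P[...,2]>zr[0])&(P[...,2]<zr[1])
    q=P[mm]; r=cv2.minAreaRect((q[:,:2]*1000).astype(np.float32))
    print(name,len(q),"rect c",np.round(r[0],1),"sz",np.round(r[1],1),"ang",round(r[2],1),"z med/max",np.round(np.percentile(q[:,2]*1000,[5,50,95]),0), "mean",np.round(q.mean(0)*1000,0))
    return mm
S,V,H=hsv[...,1],hsv[...,2],hsv[...,0]
low=(S<110)&(V>60)
for i,roi in enumerate([(150,195,195,230),(240,195,278,222),(300,188,330,225)]):
    rep("shaker%d"%i,np.ones_like(low),roi)
    rep("  white",(S<100)&(V>150),roi)
rep("bottle all",np.ones_like(low),(205,205,240,255))
am=(H>5)&(H<22)&(S>150)&(V>100)
rep("bottle amber",am,(205,210,240,255))
rep("board",np.ones_like(low),(150,105,285,195),(0.006,0.02))
rep("bowlL",np.ones_like(low),(160,140,205,185),(0.03,0.06))
rep("bowlR",np.ones_like(low),(230,110,275,152),(0.03,0.06))
rep("box",np.ones_like(low),(390,70,540,205),(0.05,0.09))
br=(H>15)&(H<35)&(S>120)&(V>100)
rep("handle",np.ones_like(low),(410,160,462,200),(0.025,0.05))
rep("mill",np.ones_like(low),(284,85,304,110),(0.02,0.15))
rep("tumbler",np.ones_like(low),(342,98,376,138),(0.03,0.15))
rep("tea",np.ones_like(low),(270,168,292,190),(0.008,0.15))
rep("plateB",np.ones_like(low),(25,235,112,313),(0.008,0.15))
sc=cv2.resize(im[95:300,140:340],None,fx=4,fy=2.9 if 0 else 2.9,interpolation=cv2.INTER_CUBIC); cv2.imwrite("pics/zoomA.png",cv2.resize(im[95:300,140:340],(585,600),interpolation=cv2.INTER_CUBIC))
cv2.imwrite("pics/zoomB.png",cv2.resize(im[60:220,380:600],(800,582),interpolation=cv2.INTER_CUBIC))
E
```

```text
shaker0 369 rect c [446.7 401. ] sz [36.5 72.5] ang 11.5 z med/max [19. 34. 39.] mean [447. 396.  32.]
  white 317 rect c [446.5 401.9] sz [36.5 69.6] ang 11.4 z med/max [26. 34. 39.] mean [446. 398.  33.]
shaker1 339 rect c [472.7 171.2] sz [71.  48.9] ang 84.5 z med/max [21. 34. 39.] mean [466. 169.  33.]
  white 307 rect c [465.7 172.1] sz [70.4 34.8] ang 84.6 z med/max [27. 34. 39.] mean [465. 169.  34.]
shaker2 327 rect c [477.6  20.4] sz [35.7 72.1] ang 75.4 z med/max [24. 34. 39.] mean [475.  21.  33.]
  white 298 rect c [475.   21.1] sz [35.7 66.8] ang 75.4 z med/max [29. 34. 39.] mean [472.  22.  34.]
bottle all 628 rect c [401.3 262.1] sz [ 44.7 104. ] ang 70.9 z med/max [25. 42. 47.] mean [396. 262.  40.]
bottle amber 501 rect c [392.8 265.2] sz [44.6 85.9] ang 70.9 z med/max [36. 43. 48.] mean [390. 266.  43.]
board 4093 rect c [632.3 295.4] sz [253.6 370.1] ang 3.3 z med/max [ 7. 12. 18.] mean [623. 287.  12.]
bowlL 411 rect c [578.7 383.2] sz [88.1 87.4] ang 11.5 z med/max [32. 49. 55.] mean [582. 391.  47.]
bowlR 378 rect c [668.5 192.9] sz [88.7 87.8] ang 22.4 z med/max [32. 48. 55.] mean [674. 196.  46.]
box 9123 rect c [ 655.3 -370.3] sz [319.1 267.4] ang 58.2 z med/max [54. 59. 70.] mean [ 674. -381.   60.]
handle 421 rect c [ 562.5 -313. ] sz [139.8  60.1] ang 59.1 z med/max [29. 43. 49.] mean [ 557. -310.   42.]
mill 293 rect c [765.8  91.5] sz [53.3 40. ] ang 68.5 z med/max [ 23.  79. 109.] mean [759.  86.  76.]
tumbler 324 rect c [708.8 -91.3] sz [64.2 64.6] ang 52.9 z med/max [34. 68. 90.] mean [716. -94.  66.]
tea 147 rect c [550.  118.8] sz [36.5 35.9] ang 1.0 z med/max [10. 15. 19.] mean [550. 118.  15.]
plateB 5273 rect c [281.6 659.5] sz [195.1 201.4] ang 2.3 z med/max [32. 55. 59.] mean [282. 653.  53.]
```

```bash
sleep 0
```

```text
(no output)
```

View zooms.

View pics/zoomA.png

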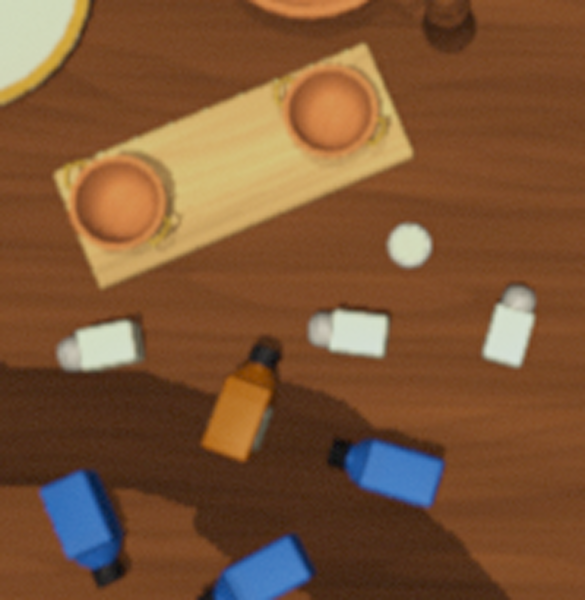

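View pics/zoomB.png

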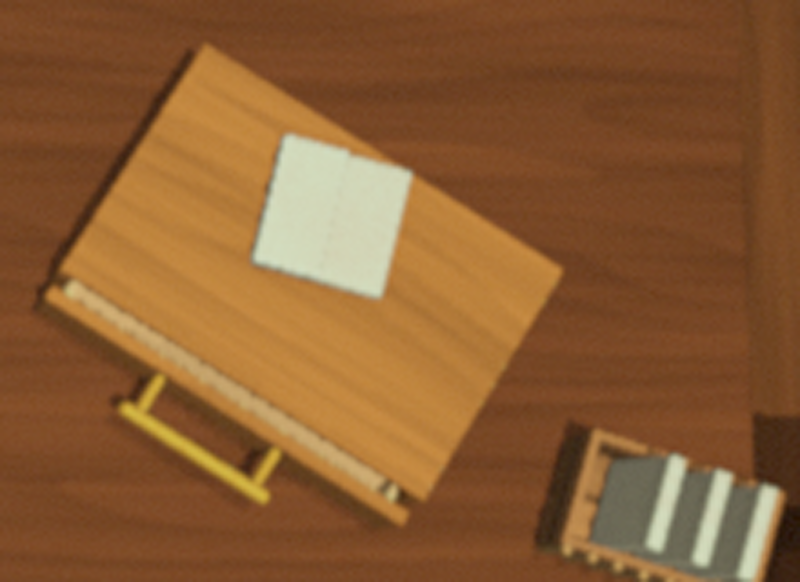

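```bash
python3 - <<'E'
from h import *
im=cv2.imread("pics/top0.png"); d=np.load("pics/top0.npy"); P=cloud("top",im,d)
hsv=cv2.cvtColor(im,cv2.COLOR_BGR2HSV)
H,S,V=hsv[...,0],hsv[...,1],hsv[...,2]
for u,v in [(420,170),(435,182),(450,192),(465,130)]: print((u,v),hsv[v,u],P[v,u].round(3))
m=np.zeros((400,640),bool); m[160:202,408:462]=1
m&=(V>120)&(S>130)&(P[...,2]<0.056)&(P[...,2]>0.02)
# handle bar: fit
q=P[m]; r=cv2.minAreaRect((q[:,:2]*1000).astype(np.float32)); print(len(q),r)
vis=im.copy(); vis[m]=(255,0,255); cv2.imwrite("pics/hmask.png",cv2.resize(vis[60:220,380:600],(800,582),interpolation=cv2.INTER_NEAREST))
# box top plane corners
t=(P[...,2]>0.053)&(P[...,2]<0.066); t[:, :385]=0; t[:,545:]=0; t[205:]=0; t[:60]=0
q=P[t]; print(cv2.minAreaRect((q[:,:2]*1000).astype(np.float32)), cv2.boxPoints(cv2.minAreaRect((q[:,:2]*1000).astype(np.float32))))
E
```

```text
(420, 170) [ 22 180 203] [ 0.579 -0.264  0.041]
(435, 182) [ 16 187 128] [ 0.552 -0.315  0.004]
(450, 192) [ 22 181 194] [ 0.52  -0.346  0.043]
(465, 130) [ 36  37 216] [ 0.685 -0.378  0.074]
519 ((578.8513793945312, -323.63531494140625), (131.29241943359375, 98.97010803222656), 59.055416107177734)
((670.5093994140625, -379.696044921875), (318.8948974609375, 232.1127166748047), 58.28544616699219) [[ 487.96326 -454.325  ]
 [ 685.4164  -576.3438 ]
 [ 853.05554 -305.06708]
 [ 655.6024  -183.04828]]
```

View pics/hmask.png

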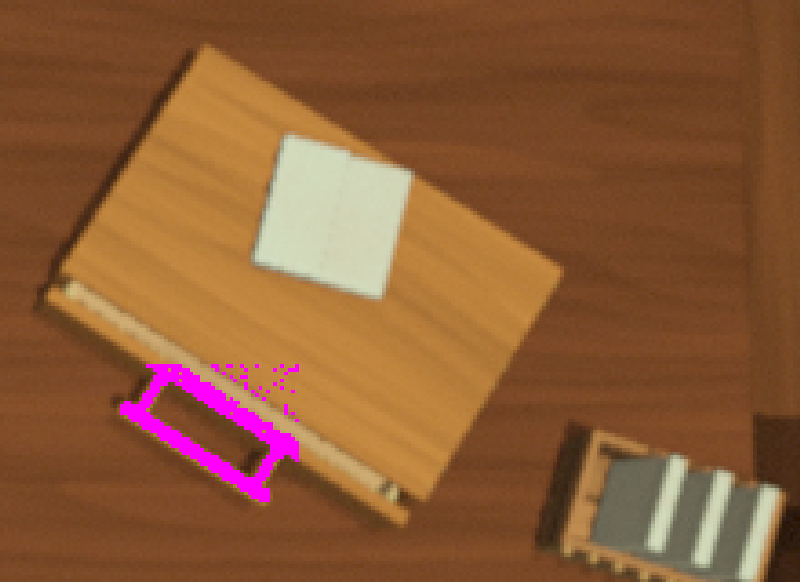

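```bash
python3 - <<'E'
from h import *
a=ray("top",413.3,171.9,.0455); b=ray("top",453.7,196.7,.0455); print(a,b,np.linalg.norm(a-b),(a+b)/2,np.degrees(np.arctan2(*(a-b)[1::-1])))
m=(a+b)/2
print("via",rows([.50,.16,.20],down(np.radians(20)))); 
print("above",rows([m[0],m[1],.14],down(np.radians(-31.8))))
E
```

```text
[ 0.57230418 -0.24499619  0.0455    ] [ 0.50735492 -0.35492912  0.0455    ] 0.1276857747071754 [ 0.53982955 -0.29996265  0.0455    ] 59.42506561107059
via [-0.4243, -0.3157, -0.0025, -0.0007, 0.0004, 0.9019]
above [-0.6067, -0.7397, 0.0578, -0.0005, 0.0008, 1.806]
```

Call:
carry_out(
  series=[
    [-0.424,-0.316,0,0,0,0.9,0],
    [-0.424,-0.316,0,0,0,0.9,0],
    [-0.424,-0.316,0,0,0,0.9,0],
    [-0.424,-0.316,0,0,0,0.9,0],
    [-0.424,-0.316,0,0,0,0.9,0],
    [-0.424,-0.316,0,0,0,0.9,0],
    [-0.424,-0.316,0,0,0,0.9,0],
    [-0.424,-0.316,0,0,0,0.9,0],
    [-0.607,-0.74,0.02,0,0,1.806,0],
    [-0.607,-0.74,0.02,0,0,1.806,0],
  ],
)

```text
clock: 1.4
position: [0.4978, 0.0575, 0.1924]
tool_rot: [3.141, 0.0, 1.541]
force: [1.4, 1.1, 0.2]
grip_width: 0.0851
```

```bash
python3 - <<'E'
from h import *
print("above",rows([.5398,-.30,.14],down(np.radians(-31.8))))
E
```

```text
above [-0.356, 0.0528, 0.0524, 0.0001, -0.0, 0.5247]
```

Call:
carry_out(
  series=[
    [-0.356,0.053,0.052,0,0,0.525,130],
    [-0.356,0.053,0.052,0,0,0.525,130],
    [-0.356,0.053,0.052,0,0,0.525,130],
    [-0.356,0.053,0.052,0,0,0.525,130],
    [-0.356,0.053,0.052,0,0,0.525,130],
    [-0.356,0.053,0.052,0,0,0.525,130],
    [-0.356,0.053,0.052,0,0,0.525,130],
    [-0.356,0.053,0.052,0,0,0.525,130],
    [-0.356,0.053,0.052,0,0,0.525,130],
  ],
)

```text
clock: 2.52
position: [0.5425, -0.2963, 0.1406]
tool_rot: [-3.141, -0.001, 1.023]
force: [0.3, 0.2, -0.1]
grip_width: 0.0415
```

```bash
python3 - <<'E'
from h import *
print(telemetry.observe())
im,d,P,T=grab("wrist","w1")
print(P[200,320],P[250,320])
np.save("pics/w1.npy",P)
E
```

```text
{'clock': 2.525, 'qpos': array([ 0.06736263,  0.63231801,  0.51339394,  1.69285663, -0.37543404,
        0.91592976,  0.18228435]), 'qd': array([-0.00393863, -0.00326108,  0.00220889, -0.00143716,  0.00011533,
        0.00012479,  0.00031586]), 'joint_efforts': array([ 1.20631646e+00, -9.02250051e+01,  1.56384730e+01, -3.19969153e+01,
        4.13259782e-02, -8.28739459e-03, -6.24174398e-03]), 'position': array([ 0.54250917, -0.29631783,  0.14062194]), 'tool_rot': array([-3.14149682e+00, -5.72732964e-04,  1.02326125e+00]), 'force': array([ 0.29009476,  0.15805511, -0.12863068]), 'moment': array([0.0122007 , 0.01940927, 0.00756981]), 'grip_width': 0.041535440901837084}
[ 0.54178166 -0.29773445  0.04703076] [ 0.51695075 -0.3384347   0.04720779]
```

View pics/w1.png

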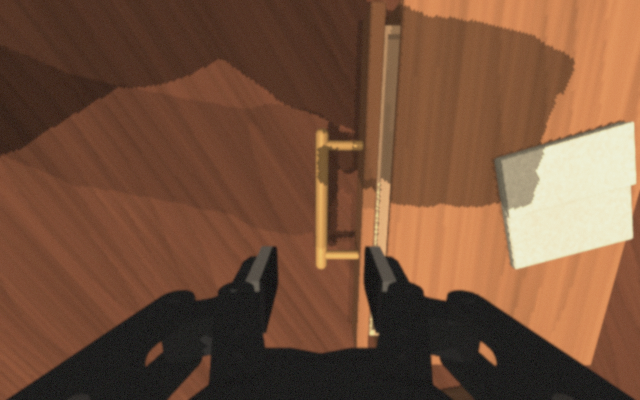

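Call:
carry_out(
  series=[
    [0,0,0.06,0,0,0,130],
    [0,0,0.118,0,0,0,130],
    [0,0,0.118,0,0,0,130],
    [0,0,0.118,0,0,0,255],
    [0,0,0.118,0,0,0,255],
    [0,0,0.118,0,0,0,255],
    [0,0,0.118,0,0,0,255],
    [0,0,0.118,0,0,0,255],
  ],
  force=60,
)

```text
clock: 3.58
position: [0.5422, -0.2976, 0.0227]
tool_rot: [3.141, -0.0, 1.022]
force: [0.1, 0.3, -0.3]
grip_width: -0.0001
```

```bash
python3 - <<'E'
from h import *
im,d,P,T=grab("wrist","w2")
grab("side","s2")
for u,v in [(320,150),(320,200),(320,230)]: print(P[v,u])
E
```

```text
[ 0.57003417 -0.25295252  0.04620093]
[ 0.55708718 -0.27410293  0.04662165]
[ 0.54883236 -0.2875888   0.04704514]
```

View pics/w2.png

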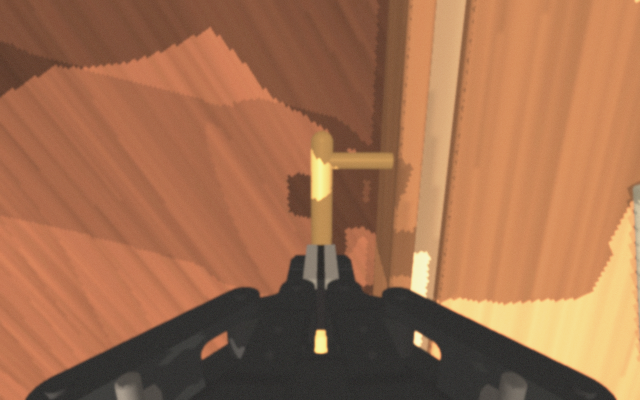

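View pics/s2.png

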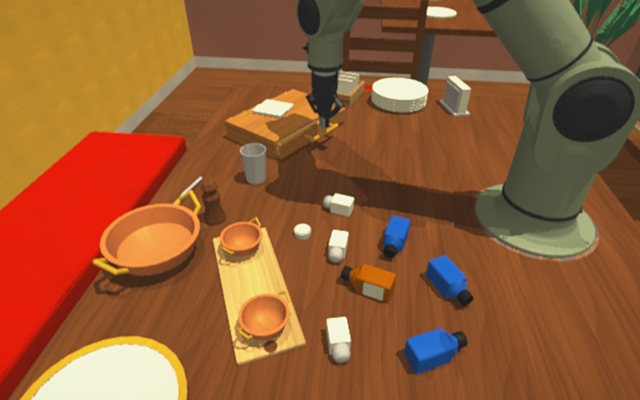

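```bash
python3 - <<'E'
import cv2
im=cv2.imread("pics/w2.png"); cv2.imwrite("pics/w2z.png",cv2.resize(im[120:400,180:460],(600,600),interpolation=cv2.INTER_CUBIC))
im=cv2.imread("pics/s2.png"); cv2.imwrite("pics/s2z.png",cv2.resize(im[40:180,230:400],(728,600),interpolation=cv2.INTER_CUBIC))
E
```

```text
(no output)
```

View pics/w2z.png

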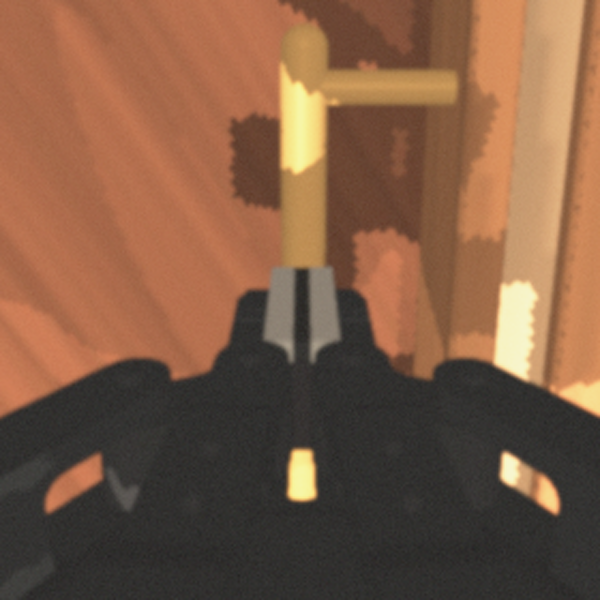

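View pics/s2z.png

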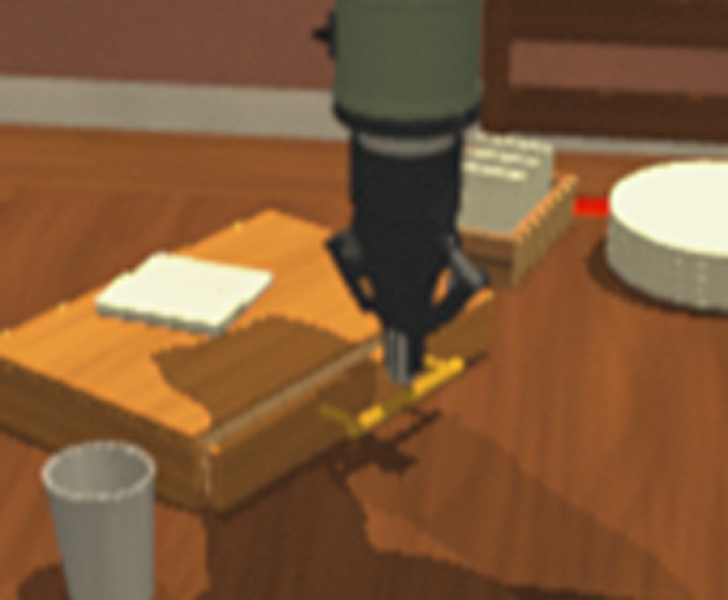

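```bash
python3 - <<'E'
from h import *
im,d,P,T=grab("wrist")
Tt=tool()
for u,v in [(310,248),(313,247),(330,248),(313,255),(320,342),(313,280),(320,240)]:
    p=P[v,u]; print((u,v),d[v,u],p.round(4),"tool",(Tt[:3,:3].T@(p-Tt[:3,3])).round(4))
s=telemetry.observe(); print(s["position"],s["force"])
im,d,P,_=grab("side","s3")
m=np.zeros((400,640),bool)
for v in range(110,145,3): print(v,[tuple((P[v,u]*1000).round().astype(int)) for u in (318,324,330)])
E
```

```text
(310, 248) 0.14418264 [ 0.544  -0.2868  0.0663] tool [ 0.0102 -0.0041 -0.0438]
(313, 247) 0.14534086 [ 0.5451 -0.2875  0.0651] tool [ 0.0102 -0.0027 -0.0426]
(330, 248) 0.1437541 [ 0.5518 -0.2914  0.0666] tool [ 0.0103  0.0051 -0.0442]
(313, 255) 0.13701268 [ 0.5452 -0.2877  0.0737] tool [ 0.01   -0.0025 -0.0513]
(320, 342) 0.18124257 [ 0.5131 -0.3459  0.0461] tool [-0.0564  0.0004 -0.0236]
(313, 280) 0.117158204 [ 0.5452 -0.2887  0.0945] tool [ 0.0092 -0.002  -0.0721]
(320, 240) 0.16330996 [ 0.546  -0.2921  0.0474] tool [ 0.0067  0.0004 -0.0249]
[ 0.54213214 -0.29760954  0.02246147] [-0.66416037  0.13306194  0.43754305]
110 [(np.int64(561), np.int64(-297), np.int64(115)), (np.int64(541), np.int64(-278), np.int64(125)), (np.int64(525), np.int64(-298), np.int64(116))]
113 [(np.int64(560), np.int64(-293), np.int64(107)), (np.int64(541), np.int64(-282), np.int64(113)), (np.int64(523), np.int64(-272), np.int64(119))]
116 [(np.int64(568), np.int64(-366), np.int64(62)), (np.int64(541), np.int64(-280), np.int64(104)), (np.int64(523), np.int64(-274), np.int64(109))]
119 [(np.int64(576), np.i
[... 581 characters left out ...]
p.int64(-327), np.int64(30)), (np.int64(542), np.int64(-295), np.int64(48)), (np.int64(531), np.int64(-382), np.int64(3))]
134 [(np.int64(559), np.int64(-280), np.int64(44)), (np.int64(542), np.int64(-295), np.int64(38)), (np.int64(529), np.int64(-360), np.int64(4))]
137 [(np.int64(557), np.int64(-269), np.int64(40)), (np.int64(546), np.int64(-340), np.int64(3)), (np.int64(527), np.int64(-338), np.int64(5))]
140 [(np.int64(563), np.int64(-319), np.int64(2)), (np.int64(545), np.int64(-326), np.int64(-1)), (np.int64(526), np.int64(-330), np.int64(-1))]
143 [(np.int64(562), np.int64(-306), np.int64(-1)), (np.int64(543), np.int64(-303), np.int64(2)), (np.int64(524), np.int64(-305), np.int64(2))]
```

```bash
python3 - <<'E'
from h import *
d=np.load("pics/wrist0.npy"); im=cv2.imread("pics/wrist0.png")
H=np.array(imaging.camera_info("wrist")["hand_eye"]); P=cloud("wrist",im,d,H)
for v in range(255,300,6): print(v,[ (u,tuple((P[v,u]*1000).round(0))) for u in (200,212,222,420,430,440)])
print(telemetry.observe()["tool_rot"])
E
```

```text
255 [(200, (np.float64(-100.0), np.float64(-154.0), np.float64(196.0))), (212, (np.float64(-99.0), np.float64(-138.0), np.float64(194.0))), (222, (np.float64(-101.0), np.float64(-126.0), np.float64(197.0))), (420, (np.float64(-76.0), np.float64(110.0), np.float64(142.0))), (430, (np.float64(-76.0), np.float64(121.0), np.float64(142.0))), (440, (np.float64(-76.0), np.float64(132.0), np.float64(142.0)))]
261 [(200, (np.float64(-108.0), np.float64(-155.0), np.float64(195.0))), (212, (np.float64(10.0), np.float64(-44.0), np.float64(-57.0))), (222, (np.float64(8.0), np.float64(-42.0), np.float64(-52.0))), (420, (np.float64(9.0), np.float64(43.0), np.float64(-54.0))), (430, (np.float64(10.0), np.float64(47.0), np.float64(-56.0))), (440, (np.float64(-83.0), np.float64(132.0), np.float64(141.0)))]
267 [(200, (np.float64(10.0), np.float64(-47.0), np.float64(-63.0))), (212, (np.float64(10.0), np.float64(-43.0), np.float64(-63.0))), (222, (np.float64(5.0), np.float64(-42.0), np.float64(-52.0))), (420, (np.float64(5.0), np.float64(44.0), np.float64(-53.0))), (430, (np.float64(10.0), np.float64(4
[... 1384 characters left out ...]
.0))), (222, (np.float64(-5.0), np.float64(-42.0), np.float64(-56.0))), (420, (np.float64(-4.0), np.float64(43.0), np.float64(-57.0))), (430, (np.float64(2.0), np.float64(43.0), np.float64(-68.0))), (440, (np.float64(8.0), np.float64(43.0), np.float64(-77.0)))]
297 [(200, (np.float64(6.0), np.float64(-42.0), np.float64(-79.0))), (212, (np.float64(-0.0), np.float64(-42.0), np.float64(-68.0))), (222, (np.float64(-7.0), np.float64(-42.0), np.float64(-56.0))), (420, (np.float64(-7.0), np.float64(44.0), np.float64(-57.0))), (430, (np.float64(0.0), np.float64(43.0), np.float64(-69.0))), (440, (np.float64(6.0), np.float64(43.0), np.float64(-78.0)))]
[-3.14149486e+00  4.47505540e-05  1.02181726e+00]
```

The gripper closed above the bar. Wrist depth puts the real fingertips about 40 mm behind the reported TCP, at tool z ≈ -0.040 shut and -0.053 open. I'll open, go lower and check against contact.

Call:
carry_out(
  series=[
    [0,0,0,0,0,0,130],
    [0,0,0,0,0,0,130],
    [0,0,0,0,0,0,130],
    [0,0,0,0,0,0,130],
    [0,0,0.02,0,0,0,130],
    [0,0,0.035,0,0,0,130],
    [0,0,0.035,0,0,0,130],
  ],
)

```text
clock: 4.65
position: [0.5411, -0.2972, -0.0142]
tool_rot: [-3.139, 0.0, 1.022]
force: [0.6, 0.3, 0.4]
grip_width: 0.0419
```

```bash
python3 - <<'E'
from h import *
im,d,P,T=grab("wrist","w4")
H=np.array(imaging.camera_info("wrist")["hand_eye"]); Q=cloud("wrist",im,d,H)
s=telemetry.observe(); print(s["position"],s["force"],s["grip_width"])
for v in range(236,290,6): print(v,[ (u,tuple((Q[v,u]*1000).round(0).astype(int).tolist())) for u in range(250,290,8)])
E
```

```text
[ 0.54158225 -0.29754249 -0.0133214 ] [ 0.17842276 -0.40346012  0.25805031] 0.04161101050914936
236 [(250, (5, -38, -16)), (258, (6, -33, -16)), (266, (5, -29, -15)), (274, (6, -25, -16)), (282, (5, -20, -15))]
242 [(250, (2, -38, -16)), (258, (2, -34, -15)), (266, (2, -29, -16)), (274, (2, -25, -15)), (282, (2, -20, -16))]
248 [(250, (-2, -39, -15)), (258, (-1, -34, -17)), (266, (10, -24, -43)), (274, (11, -20, -45)), (282, (-1, -21, -16))]
254 [(250, (-5, -38, -17)), (258, (10, -27, -50)), (266, (10, -23, -50)), (274, (8, -20, -47)), (282, (-5, -21, -15))]
260 [(250, (6, -31, -47)), (258, (10, -25, -57)), (266, (10, -22, -56)), (274, (6, -20, -48)), (282, (-9, -21, -16))]
266 [(250, (6, -30, -54)), (258, (10, -25, -61)), (266, (10, -21, -63)), (274, (3, -20, -47)), (282, (-13, -21, -16))]
272 [(250, (10, -27, -67)), (258, (10, -23, -67)), (266, (11, -20, -69)), (274, (1, -20, -49)), (282, (-16, -21, -16))]
278 [(250, (10, -26, -71)), (258, (10, -22, -72)), (266, (8, -20, -68)), (274, (-1, -20, -50)), (282, (-20, -21, -16))]
284 [(250, (11, -24, -78)), (258, (9, -22, -75)), (266, (6, -20, -68)), (274, (-4, -20, -51)), (282, (-24, -21, -16))]
```

View pics/w4.png

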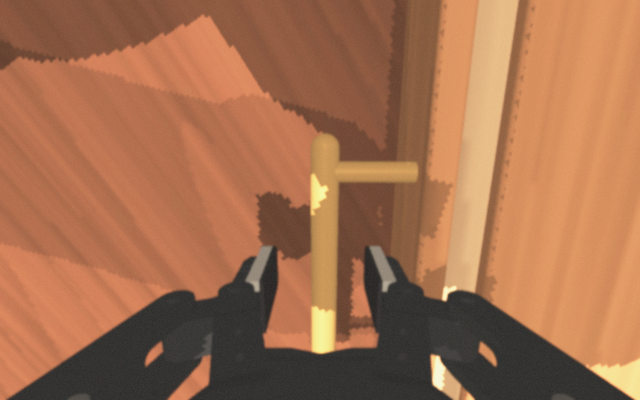

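Call:
carry_out(
  series=[
    [0,0,0.008,0,0,0,130],
    [0,0,0.008,0,0,0,255],
    [0,0,0.008,0,0,0,255],
    [0,0,0.008,0,0,0,255],
    [0,0,0.008,0,0,0,255],
    [0,0,0.008,0,0,0,255],
  ],
  force=60,
)

```text
clock: 5.45
position: [0.5422, -0.2976, -0.0204]
tool_rot: [3.141, -0.0, 1.022]
force: [0.2, -0.3, 1.3]
grip_width: 0.0092
```

Call:
carry_out(
  series=[
    [0,-0.01,0,0,0,0,255],
    [0,-0.025,0,0,0,0,255],
    [0,-0.04,0,0,0,0,255],
    [0,-0.055,0,0,0,0,255],
    [0,-0.07,0,0,0,0,255],
    [0,-0.085,0,0,0,0,255],
    [0,-0.1,0,0,0,0,255],
    [0,-0.11,0,0,0,0,255],
    [0,-0.11,0,0,0,0,255],
  ],
)

```text
clock: 6.58
position: [0.4477, -0.2393, -0.0204]
tool_rot: [-3.14, -0.001, 1.022]
force: [-0.6, 5.4, 2.2]
grip_width: 0.0091
```

```bash
python3 - <<'E'
from h import *
im,d,P,T=grab("wrist","w5")
s=telemetry.observe(); print(s["position"],s["force"],s["grip_width"])
grab("top","t5")
E
```

```text
[ 0.44810205 -0.23951272 -0.02046483] [0.97200099 5.28980466 3.89409987] 0.009115769982866615
```

View pics/w5.png

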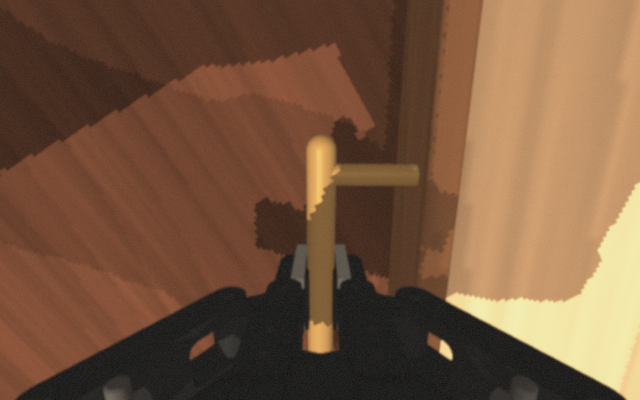

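View pics/t5.png

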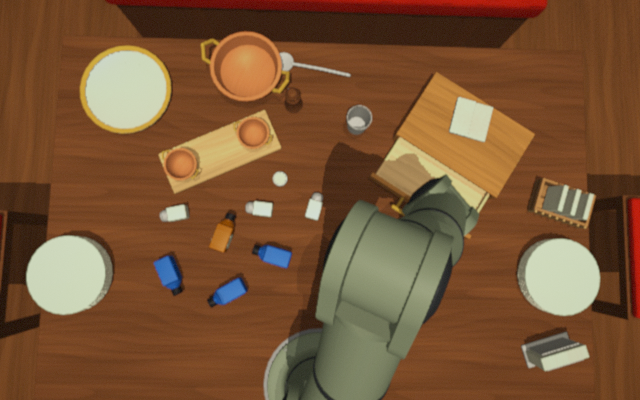

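Call:
carry_out(
  series=[
    [0,-0.01,0,0,0,0,255],
    [0,-0.02,0,0,0,0,255],
    [0,-0.028,0,0,0,0,255],
    [0,-0.033,0,0,0,0,255],
    [0,-0.038,0,0,0,0,255],
  ],
)

```text
clock: 7.3
position: [0.4168, -0.2202, -0.0205]
tool_rot: [3.141, -0.001, 1.022]
force: [6.4, 4.6, -0.6]
grip_width: 0.0091
```

Call:
carry_out(
  series=[
    [0,-0.005,0,0,0,0,255],
    [0,-0.009,0,0,0,0,255],
    [0,-0.012,0,0,0,0,255],
  ],
)

```text
clock: 7.68
position: [0.4116, -0.2171, -0.0201]
tool_rot: [3.13, 0.001, 1.022]
force: [39.5, -17.9, -42.8]
grip_width: 0.0092
```

Call:
carry_out(
  series=[
    [0,0.006,0,0,0,0,255],
    [0,0.006,0,0,0,0,255],
  ],
)

```text
clock: 7.92
position: [0.4121, -0.2173, -0.0205]
tool_rot: [3.141, -0.001, 1.022]
force: [5.8, 4.9, 1.3]
grip_width: 0.0091
```

Call:
carry_out(
  series=[
    [0,0,0,0,0,0,110],
    [0,0,0,0,0,0,110],
    [0,0,0,0,0,0,110],
    [0,0,0,0,0,0,110],
    [0,0,-0.06,0,0,0,110],
    [0,0,-0.12,0,0,0,0],
    [0,0,-0.18,0,0,0,0],
    [0,0,-0.24,0,0,0,0],
    [0,0,-0.24,0,0,0,0],
  ],
)

```text
clock: 9.05
position: [0.4127, -0.218, 0.2231]
tool_rot: [3.135, -0.003, 1.022]
force: [0.3, 0.1, -1.2]
grip_width: 0.0857
```

```bash
python3 - <<'E'
from h import *
im,d,P,T=grab("wrist","w6"); np.save("pics/w6P.npy",P)
s=telemetry.observe(); print(s["position"],s["qpos"])
grab("side","s6")
E
```

```text
[ 0.41189461 -0.21722183  0.22098658] [-0.19101909  0.28580114  0.68054692  2.00255309 -0.22631347  0.92324153
  0.05853693]
```

View pics/w6.png

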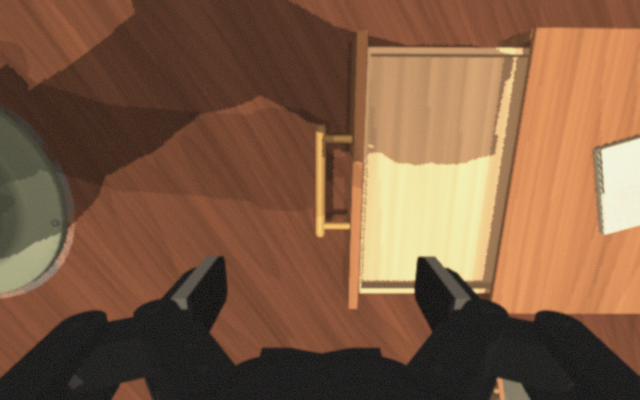

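View pics/s6.png

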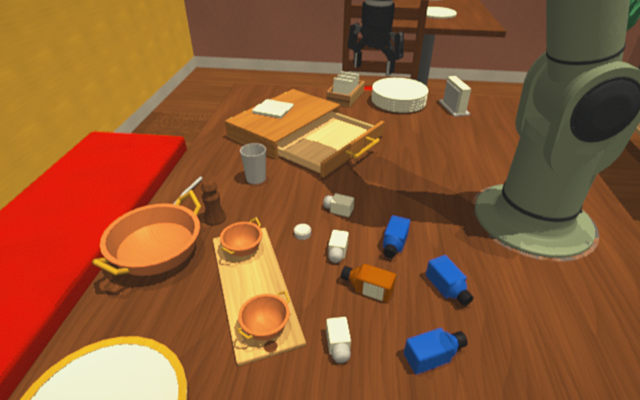

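```bash
cat > kin.py <<'E'
import numpy as np, itertools
from scipy.optimize import least_squares
from scipy.spatial.transform import Rotation as R
D=[([-1.32119942,0.52199073,-0.03632809,1.59999628,0.02118677,1.02110708,-0.11282958],[0.19639982,0.59294729,0.19704445],[-3.1404778,6.8e-05,2.8217497]),
([0.06736263,0.63231801,0.51339394,1.69285663,-0.37543404,0.91592976,0.18228435],[0.54250917,-0.29631783,0.14062194],[-3.14149682,-0.00057,1.02326]),
([-0.19101909,0.28580114,0.68054692,2.00255309,-0.22631347,0.92324153,0.05853693],[0.41189461,-0.21722183,0.22098658],[3.138,-0.002,1.022])]
def fk(q,p,sg):
    h,L1,L2,L3,o1,o7,a1,a2,a3=p
    Z=lambda a:R.from_euler('z',a).as_matrix(); Y=lambda a:R.from_euler('y',a).as_matrix()
    M=Z(sg[0]*q[0]+o1); t=np.array([0,0,h])
    M=M@Y(q[1])@Z(sg[1]*q[2]); t=t+M@np.array([a1,0,L1])
    M=M@Y(q[3])@Z(sg[2]*q[4]); t=t+M@np.array([a2,0,L2])
    M=M@Y(q[5]); M=M@Z(sg[3]*q[6]+o7); t=t+M@np.array([0,0,L3])+0*M[:,0]
    return t,M
def res(p,sg):
    r=[]
    for q,x,e in D:
        t,M=fk(q,p,sg); Rm=R.from_euler('xyz',e).as_matrix()
        r+=list((t-x)*3)+list(R.from_matrix(Rm.T@M).as_rotvec()*.5)
    return np.array(r)
if __name__=="__main__":
    out=[]
    for sg in itertools.product([1,-1],repeat=4):
        for o1 in np.arange(-3,3.2,1.): 
          for o7 in (0,1.57,3.14,-1.57):
            f=least_squares(res,[.35,.4,.4,.25,o1,o7,0,0,0],args=(sg,)); out.append((f.cost,sg,f.x.round(4)))
    out.sort(key=lambda a:a[0])
    for o in out[:4]: print(o)
E
python3 kin.py; python3 - <<'E'
from h import *
P=np.load("pics/w6P.npy")
for n,u,v in [("hmid",321,180),("fl nearL",370,60),("nearR",366,280),("farL",515,58),("farR",490,280),("mid",430,200)]: print(n,P[v,u].round(3))
E
```

```text
(np.float64(0.0007789658170374696), (-1, -1, -1, -1), array([-0.4022,  0.519 ,  0.3831, -0.321 , -0.0927,  1.4783,  0.0157,
       -0.0487,  0.    ]))
(np.float64(0.0007789658170382953), (-1, -1, -1, -1), array([-0.4022,  0.519 ,  0.3831, -0.321 , -0.0927,  1.4783,  0.0157,
       -0.0487,  0.    ]))
(np.float64(0.0007789658170399168), (-1, -1, -1, -1), array([-0.4022,  0.519 ,  0.3831, -0.321 , -0.0927, -4.8049,  0.0157,
       -0.0487,  0.    ]))
(np.float64(0.000778965817046062), (-1, -1, -1, -1), array([-0.4022,  0.519 ,  0.3831, -0.3211, -0.0927,  1.4783,  0.0157,
       -0.0487,  0.    ]))
hmid [ 0.415 -0.218  0.045]
fl nearL [ 0.527 -0.136  0.033]
nearR [ 0.393 -0.372  0.014]
farL [ 0.671 -0.218  0.016]
farR [ 0.536 -0.459  0.016]
mid [ 0.517 -0.317  0.015]
```

```bash
cat >> h.py <<'E'
GO=0.064   # grasp point behind reported TCP (tips really ~40 mm short)
def Rg(uang,th,jawsign=1):
    "grasp rot for object lying with axis toward world angle uang; tool leans th from vertical, pointing to -u"
    u=np.array([np.cos(uang),np.sin(uang),0]); z=-np.sin(th)*u-np.cos(th)*np.array([0,0,1.])
    y=np.array([-np.sin(uang),np.cos(uang),0])*jawsign
    return np.stack([np.cross(y,z),y,z],1)
def Rp(uang,th,jawsign=1):
    "same grasp after standing up: tool z=-sin(th) Z + cos(th) u"
    u=np.array([np.cos(uang),np.sin(uang),0]); z=-np.sin(th)*np.array([0,0,1.])+np.cos(th)*u
    y=np.array([-np.sin(uang),np.cos(uang),0])*jawsign
    return np.stack([np.cross(y,z),y,z],1)
def tcp(G,Rm): return np.array(G)+Rm[:,2]*GO
E
python3 - <<'E'
from h import *
u=np.radians(-14.6); U=np.array([np.cos(u),np.sin(u),0]); c=np.array([.4776,.0204,0])
Rm=Rg(u,np.radians(45)); G=c-.004*U+np.array([0,0,.026])
print(Rm.round(2)); g=tcp(G,Rm); pre=g-.1*Rm[:,2]
print("pre",pre,rows(pre,Rm)); print("grasp",g,rows(g,Rm))
print("via",rows([.46,-.05,.24],Rm))
E
```

```text
[[-0.68  0.25 -0.68]
 [ 0.18  0.97  0.18]
 [ 0.71  0.   -0.71]]
pre [0.49836302 0.01499164 0.05145584] [0.2433, -0.0467, 0.1684, 0.7286, 0.5402, -1.7547]
grasp [ 0.42993565  0.03281563 -0.01925483] [0.2227, -0.1144, 0.239, 0.7286, 0.5402, -1.7547]
via [0.168, -0.0453, -0.0202, 0.7286, 0.5402, -1.7547]
```

```bash
python3 - <<'E'
from h import *
Rm=Rg(np.radians(-14.6),np.radians(45)); print(rows([.52,.01,.17],Rm))
E
```

```text
[0.2504, -0.0255, 0.0499, 0.7286, 0.5402, -1.7547]
```

Call:
carry_out(
  series=[
    [0.25,-0.025,0.0,0.729,0.54,-1.755,0],
    [0.25,-0.025,0.0,0.729,0.54,-1.755,0],
    [0.25,-0.025,0.0,0.729,0.54,-1.755,0],
    [0.25,-0.025,0.0,0.729,0.54,-1.755,0],
    [0.25,-0.025,0.02,0.729,0.54,-1.755,0],
    [0.25,-0.025,0.03,0.729,0.54,-1.755,0],
    [0.25,-0.025,0.05,0.729,0.54,-1.755,0],
    [0.25,-0.025,0.05,0.729,0.54,-1.755,0],
    [0.25,-0.025,0.05,0.729,0.54,-1.755,0],
    [0.25,-0.025,0.05,0.729,0.54,-1.755,0],
  ],
)

```text
clock: 10.4
position: [0.5193, 0.0086, 0.1676]
tool_rot: [-3.094, -0.762, 2.768]
force: [-0.4, -0.6, 0.4]
grip_width: 0.0853
```

Call:
carry_out(
  series=[
    [0,0,0,0,0,0,0],
  ],
)

```text
clock: 10.52
position: [0.5193, 0.0098, 0.1669]
tool_rot: [-3.092, -0.761, 2.763]
force: [-0.6, -0.3, -0.3]
grip_width: 0.0856
```

```bash
python3 - <<'E'
from h import *
s=telemetry.observe(); print(s["clock"],s["position"],s["tool_rot"],s["qpos"].round(3))
Rm=Rg(np.radians(-14.6),np.radians(45)); print(rows([.52,.01,.17],Rm))
E
```

```text
10.525 [0.51933623 0.00984335 0.16686681] [-3.09156028 -0.76136459  2.76255594] [-0.024  0.877  0.061  1.28  -0.238  1.729  1.3  ]
[0.0018, 0.0003, -0.0027, 0.0368, 0.0218, -0.0894]
```

```bash
python3 - <<'E'
from h import *
im,d,P,T=grab("wrist","w7")
hsv=cv2.cvtColor(im,cv2.COLOR_BGR2HSV)
m=(P[...,2]>.01)&(P[...,2]<.05)&(hsv[...,1]<110)&(abs(P[...,0]-.475)<.09)&(abs(P[...,1]-.02)<.08)
q=P[m]; print(len(q),cv2.minAreaRect((q[:,:2]*1000).astype(np.float32)),np.percentile(q[:,2],95))
E
```

```text
2259 ((476.8162841796875, 19.54651641845703), (36.050537109375, 72.0195541381836), 75.08723449707031) 0.03834134639235337
```

View pics/w7.png

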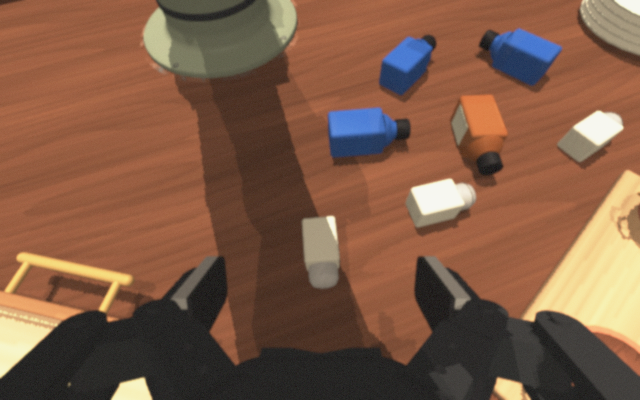

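Wrist view shows shaker2 lying between the fingers at (320,250), cap towards the gripper. It measures (0.477,0.020), which agrees with the top view.

```bash
python3 - <<'E'
from h import *
u=np.radians(-14.9); U=np.array([np.cos(u),np.sin(u),0]); c=np.array([.4768,.0195,0])
Rm=Rg(u,np.radians(45)); G=c-.004*U+np.array([0,0,.026])
g=tcp(G,Rm); pre=g-.09*Rm[:,2]
print("pre",rows(pre,Rm)); print("grasp",rows(g,Rm))
E
```

```text
pre [-0.0637, 0.001, 0.1096, 0.0344, 0.0242, -0.0895]
grasp [-0.0617, -0.0021, 0.1995, 0.0344, 0.0242, -0.0895]
```

Call:
carry_out(
  series=[
    [-0.04,0,0.04,0.034,0.024,-0.09,0],
    [-0.064,0.001,0.08,0.034,0.024,-0.09,0],
    [-0.063,0,0.12,0.034,0.024,-0.09,0],
    [-0.063,-0.001,0.15,0.034,0.024,-0.09,0],
    [-0.062,-0.002,0.18,0.034,0.024,-0.09,0],
    [-0.062,-0.002,0.19,0.034,0.024,-0.09,0],
    [-0.062,-0.002,0.19,0.034,0.024,-0.09,0],
  ],
)

```text
clock: 11.45
position: [0.4368, 0.0296, -0.0107]
tool_rot: [3.14, -0.783, 2.884]
force: [-0.0, 0.6, 0.1]
grip_width: 0.0854
```

```bash
python3 - <<'E'
from h import *
im,d,P,T=grab("wrist","w8"); s=telemetry.observe(); print(s["position"],s["force"])
H=np.array(imaging.camera_info("wrist")["hand_eye"])
# nearest-to-table finger point
m=(P[...,2]<.06)&(d>0)&(d<.25); 
u=np.radians(-14.9); U=np.array([np.cos(u),np.sin(u),0]); c=np.array([.4768,.0195,0])
Rm=Rg(u,np.radians(45)); G=c-.004*U+np.array([0,0,.026])
print("grasp",rows(tcp(G,Rm),Rm))
grab("side","s8")
E
```

```text
[ 0.43735401  0.02957828 -0.01048031] [ 0.71235759 -0.2403177   0.52150085]
grasp [-0.0001, 0.0004, 0.0122, -0.0004, 0.0036, 0.0021]
```

View pics/w8.png

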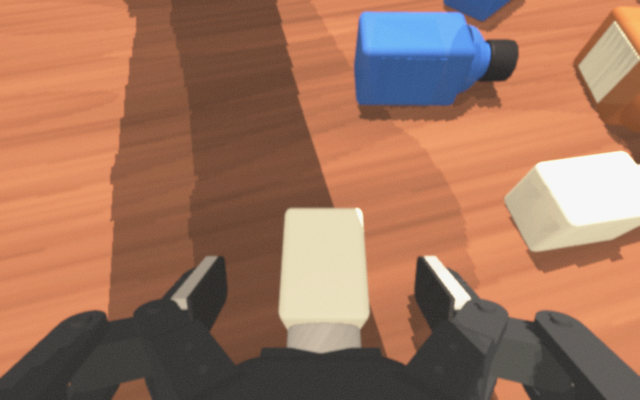

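View pics/s8.png

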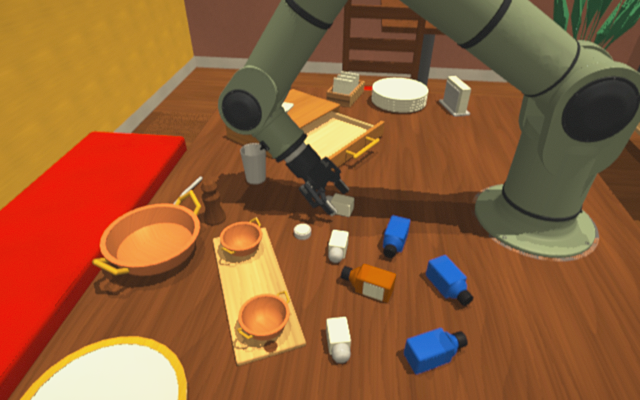

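Call:
carry_out(
  series=[
    [0,0,0.011,0,0.003,0.002,0],
    [0,0,0.011,0,0.003,0.002,255],
    [0,0,0.011,0,0.003,0.002,255],
    [0,0,0.011,0,0.003,0.002,255],
    [0,0,0.011,0,0.003,0.002,255],
    [0,0,0.011,0,0.003,0.002,255],
    [0,0,0.011,0,0.003,0.002,255],
  ],
  force=45,
)

```text
clock: 12.42
position: [0.4293, 0.0319, -0.0186]
tool_rot: [3.141, -0.786, 2.884]
force: [2.7, -0.3, 5.6]
grip_width: 0.0353
```

```bash
python3 - <<'E'
from h import *
im,d,P,T=grab("wrist","w9"); s=telemetry.observe(); print(s["position"],s["tool_rot"],s["force"],s["grip_width"])
E
```

```text
[ 0.42931423  0.03188165 -0.01861937] [ 3.14090006 -0.78569844  2.88383627] [ 2.241712   -0.43870472  4.84326644] 0.035083333417781824
```

View pics/w9.png

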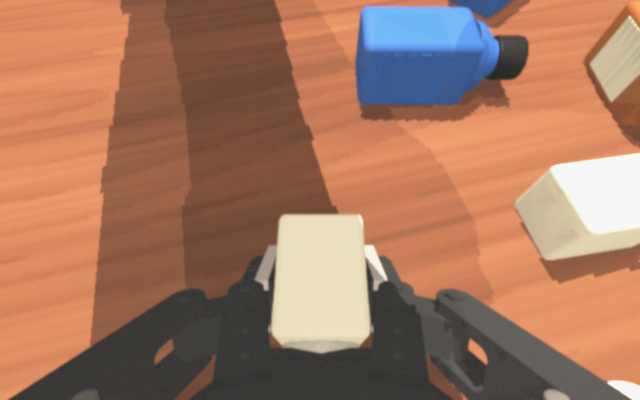

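```bash
cat >> h.py <<'E'
DA=np.radians(-31.6); DX=np.array([np.cos(DA),np.sin(DA),0]); DY=np.array([-np.sin(DA),np.cos(DA),0])
MID=np.array([.523,-.2855,.0])
def gpt():
    T=tool(); return T[:3,3]-T[:3,2]*GO
E
python3 - <<'E'
from h import *
u=np.radians(-14.9); U=np.array([np.cos(u),np.sin(u),0]); c=np.array([.4768,.0195,0])
G=gpt(); print("G",G,"from base",(G-(c-.036*U))@U)
slot=MID-.085*DY; print("slot",slot)
Rm=Rp(DA,np.radians(45)); print(Rm.round(2))
for h in (.16,.05,.002):
    Gf=slot-.0086*DX+np.array([0,0,.0145+.032+h]); t=tcp(Gf,Rm); print(h,t,rows(t,Rm))
T=tool(); T[2,3]+=.15
print(T[:3,:3].T@np.array([0,0,.15]))
E
```

```text
G [0.47307587 0.02029934 0.02662186] from base 0.03219555478084415
slot [ 0.4784612  -0.35789679  0.        ]
[[-0.6   0.52  0.6 ]
 [ 0.37  0.85 -0.37]
 [-0.71  0.   -0.71]]
0.16 [ 0.50968111 -0.37710341  0.16124517] [-0.0014, -0.3748, -0.2561, 0.0005, -1.5589, 0.3256]
0.05 [ 0.50968111 -0.37710341  0.05124517] [-0.0792, -0.3749, -0.1784, 0.0005, -1.5589, 0.3256]
0.002 [ 0.50968111 -0.37710341  0.00324517] [-0.1132, -0.3749, -0.1444, 0.0005, -1.5589, 0.3256]
[ 1.06097861e-01  7.34388827e-05 -1.06034138e-01]
```

Call:
carry_out(
  series=[
    [0.04,0,-0.04,0,0,0,255],
    [0.08,0,-0.08,0,0,0,255],
    [0.106,0,-0.106,0,0,0,255],
    [0,-0.375,-0.256,0,-1.559,0.326,255],
    [0,-0.375,-0.256,0,-1.559,0.326,255],
    [0,-0.375,-0.256,0,-1.559,0.326,255],
    [0,-0.375,-0.256,0,-1.559,0.326,255],
    [0,-0.375,-0.256,0,-1.559,0.326,255],
    [0,-0.375,-0.256,0,-1.559,0.326,255],
    [0,-0.375,-0.256,0,-1.559,0.326,255],
  ],
)

```text
clock: 13.72
position: [0.5086, -0.3785, 0.166]
tool_rot: [-3.102, 0.501, 2.654]
force: [1.2, -0.3, -2.7]
grip_width: 0.0357
```

```bash
python3 - <<'E'
from h import *
s=telemetry.observe(); print(s["qpos"].round(3),s["grip_width"])
Rm=Rp(DA,np.radians(45)); slot=MID-.085*DY
for h in (.16,.05,.002):
    Gf=slot-.0086*DX+np.array([0,0,.0145+.032+h]); t=tcp(Gf,Rm); print(h,t,rows(t,Rm))
E
```

```text
[ 0.489  0.379  0.06   2.097 -0.045  0.164  1.655] 0.03571820545013596
0.16 [ 0.50968111 -0.37710341  0.16124517] [0.002, 0.0019, 0.0042, -0.0011, -0.2827, 0.0571]
0.05 [ 0.50968111 -0.37710341  0.05124517] [0.0549, 0.0058, 0.1006, -0.0011, -0.2827, 0.0571]
0.002 [ 0.50968111 -0.37710341  0.00324517] [0.078, 0.0074, 0.1426, -0.0011, -0.2827, 0.0571]
```

```bash
python3 - <<'E'
from h import *
Rm=Rp(DA-np.radians(100),np.radians(55)); print(rows(tcp([.5,-.30,.24],Rm),Rm))
E
```

```text
[0.0362, 0.0279, -0.0456, 0.924, -0.0469, 1.5335]
```

Call:
carry_out(
  series=[
    [0.036,0.028,-0.046,0.924,-0.047,1.534,255],
    [0.036,0.028,-0.046,0.924,-0.047,1.534,255],
    [0.036,0.028,-0.046,0.924,-0.047,1.534,255],
    [0.036,0.028,-0.046,0.924,-0.047,1.534,255],
    [0.036,0.028,-0.046,0.924,-0.047,1.534,255],
    [0.036,0.028,-0.046,0.924,-0.047,1.534,255],
    [0.036,0.028,-0.046,0.924,-0.047,1.534,255],
    [0.036,0.028,-0.046,0.924,-0.047,1.534,255],
    [0.036,0.028,-0.046,0.924,-0.047,1.534,255],
    [0.036,0.028,-0.046,0.924,-0.047,1.534,255],
  ],
)

```text
clock: 14.98
position: [0.4763, -0.3241, 0.1869]
tool_rot: [-3.088, 0.584, 1.312]
force: [-0.2, -0.0, -0.5]
grip_width: 0.0354
```

```bash
python3 - <<'E'
from h import *
s=telemetry.observe(); print(s["qpos"].round(3),s["grip_width"],gpt())
Rm=Rp(DA+np.pi,np.radians(45)); 
print(rows(tcp([.5,-.33,.20],Rm),Rm))
E
```

```text
[-0.563  0.876  1.175  1.869 -0.279  0.818  0.328] 0.03543837982897874 [ 0.48864412 -0.29092446  0.24026798]
[0.0289, -0.0178, 0.0205, 1.1359, -0.1001, 1.4408]
```

Call:
carry_out(
  series=[
    [0.029,-0.018,0.02,1.136,-0.1,1.44,255],
    [0.029,-0.018,0.02,1.136,-0.1,1.44,255],
    [0.029,-0.018,0.02,1.136,-0.1,1.44,255],
    [0.029,-0.018,0.02,1.136,-0.1,1.44,255],
    [0.029,-0.018,0.02,1.136,-0.1,1.44,255],
    [0.029,-0.018,0.02,1.136,-0.1,1.44,255],
    [0.029,-0.018,0.02,1.136,-0.1,1.44,255],
    [0.029,-0.018,0.02,1.136,-0.1,1.44,255],
    [0.029,-0.018,0.02,1.136,-0.1,1.44,255],
    [0.029,-0.018,0.02,1.136,-0.1,1.44,255],
  ],
)

```text
clock: 16.23
position: [0.4607, -0.3074, 0.1546]
tool_rot: [3.14, 0.787, -0.553]
force: [-1.4, -1.3, -1.8]
grip_width: 0.0355
```

```bash
python3 - <<'E'
from h import *
s=telemetry.observe(); print(s["qpos"].round(3),s["grip_width"],gpt())
Rm=Rp(DA+np.pi,np.radians(45)); 
print(rows(tcp([.5,-.33,.20],Rm),Rm))
grab("side","s10"); grab("wrist","w10")
E
```

```text
[ 0.144  1.16   0.884  1.128 -0.534  1.929 -1.136] 0.03546542086803486 [ 0.49937278 -0.33109157  0.19977031]
[-0.0001, -0.0013, -0.0001, 0.0007, 0.0018, -0.0011]
```

View pics/s10.png

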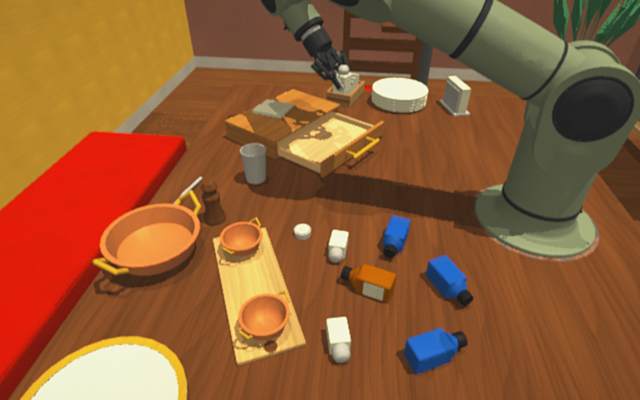

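View pics/w10.png

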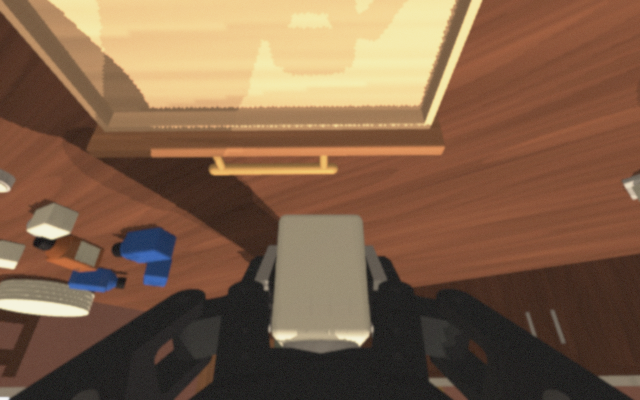

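```bash
python3 - <<'E'
from h import *
Rm=Rp(DA+np.pi,np.radians(45)); ax=MID-.085*DY-.02*DX
for h in (.06,.012,.002):
    print(h,rows(tcp(ax+.0086*DX+np.array([0,0,.0145+.0322+h]),Rm),Rm))
E
```

```text
0.06 [0.0561, 0.033, 0.0771, -0.004, 0.0004, 0.0007]
0.012 [0.0901, 0.0331, 0.111, -0.004, 0.0004, 0.0007]
0.002 [0.0972, 0.0332, 0.1181, -0.004, 0.0004, 0.0007]
```

Call:
carry_out(
  series=[
    [0.0,0.033,0.02,0,0,0,255],
    [0.056,0.033,0.077,0,0,0,255],
    [0.056,0.033,0.077,0,0,0,255],
    [0.08,0.033,0.101,0,0,0,255],
    [0.09,0.033,0.111,0,0,0,255],
    [0.09,0.033,0.111,0,0,0,255],
  ],
)

```text
clock: 17.08
position: [0.4314, -0.3272, 0.0137]
tool_rot: [-3.141, 0.786, -0.544]
force: [0.3, -1.2, -0.5]
grip_width: 0.0357
```

```bash
python3 - <<'E'
from h import *
s=telemetry.observe(); print(s["qpos"].round(3),s["grip_width"],gpt(),s["force"])
Rm=Rp(DA+np.pi,np.radians(45)); ax=MID-.085*DY-.02*DX
print(rows(tcp(ax+.0086*DX+np.array([0,0,.0145+.0322+0]),Rm),Rm))
im,*_=grab("side","s11"); cv2.imwrite("pics/s11z.png",cv2.resize(im[40:190,220:420],(800,600),interpolation=cv2.INTER_CUBIC)); grab("wrist","w11")
E
```

```text
[ 0.18   1.311  0.833  1.193 -0.59   1.727 -1.088] 0.035675644836058895 [ 0.47015356 -0.35072016  0.05894033] [ 0.34021169 -1.23807857 -0.5041074 ]
[0.0083, 0.0015, 0.0091, 0.0044, 0.001, 0.0054]
```

View pics/s11z.png

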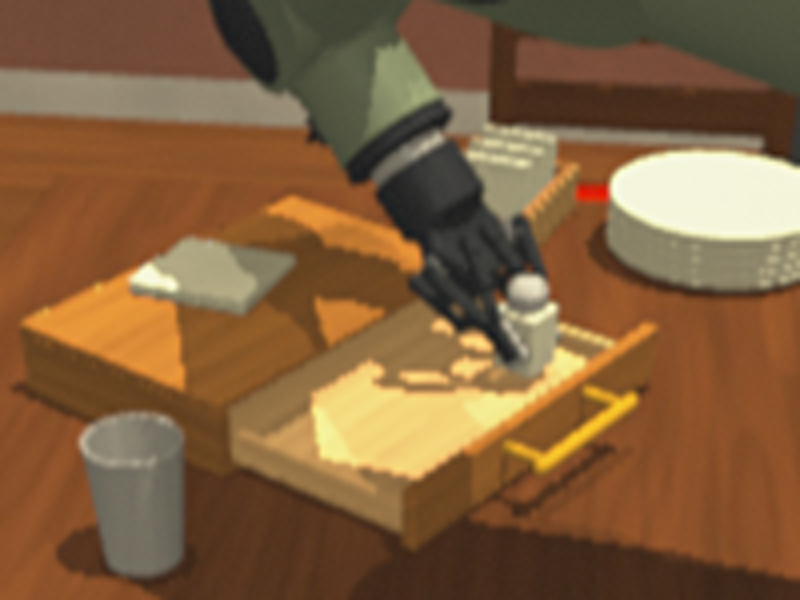

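View pics/w11.png

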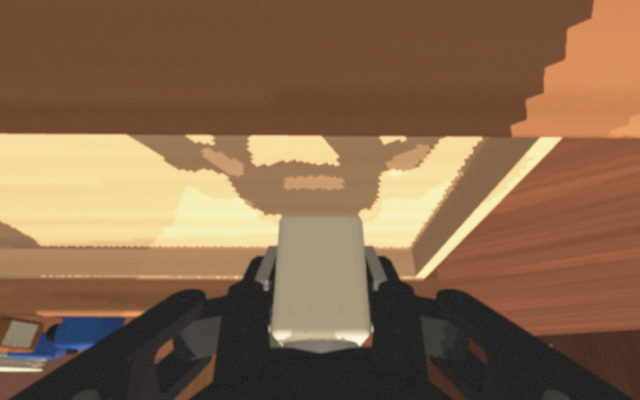

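Call:
carry_out(
  series=[
    [0.004,0.001,0.004,0.004,0.001,0.005,255],
    [0.006,0.001,0.0065,0.004,0.001,0.005,255],
    [0.0083,0.001,0.009,0.004,0.001,0.005,255],
  ],
)

```text
clock: 17.55
position: [0.4303, -0.328, 0.0015]
tool_rot: [-3.141, 0.785, -0.552]
force: [2.6, 2.1, 47.2]
grip_width: 0.0356
```

Call:
carry_out(
  series=[
    [-0.001,0,-0.001,0,0,0,255],
    [-0.001,0,-0.001,0,0,0,255],
  ],
)

```text
clock: 17.8
position: [0.4304, -0.3279, 0.0026]
tool_rot: [-3.141, 0.785, -0.552]
force: [-0.3, -0.3, -1.7]
grip_width: 0.0353
```

Call:
carry_out(
  series=[
    [0,0,0,0,0,0,100],
    [0,0,0,0,0,0,100],
    [0,0,0,0,0,0,100],
    [0,0,-0.02,0,0,0,100],
    [0,0,-0.05,0,0,0,100],
    [0,0,-0.09,0,0,0,100],
    [0,0,-0.13,0,0,0,100],
    [0,0,-0.13,0,0,0,0],
  ],
)

```text
clock: 18.8
position: [0.4914, -0.3658, 0.0773]
tool_rot: [-3.135, 0.811, -0.548]
force: [-1.3, -1.2, -2.2]
grip_width: 0.0683
```

```bash
python3 - <<'E'
from h import *
im,*_=grab("side","s12"); cv2.imwrite("pics/s12z.png",cv2.resize(im[40:190,220:420],(800,600),interpolation=cv2.INTER_CUBIC)); grab("wrist","w12")
s=telemetry.observe(); print(s["qpos"].round(3),s["position"],s["tool_rot"])
E
```

```text
[ 0.412  1.236  0.396  0.837 -0.283  1.927 -1.39 ] [ 0.49302822 -0.36545148  0.07876555] [-3.12619954  0.8072125  -0.54115741]
```

View pics/s12z.png

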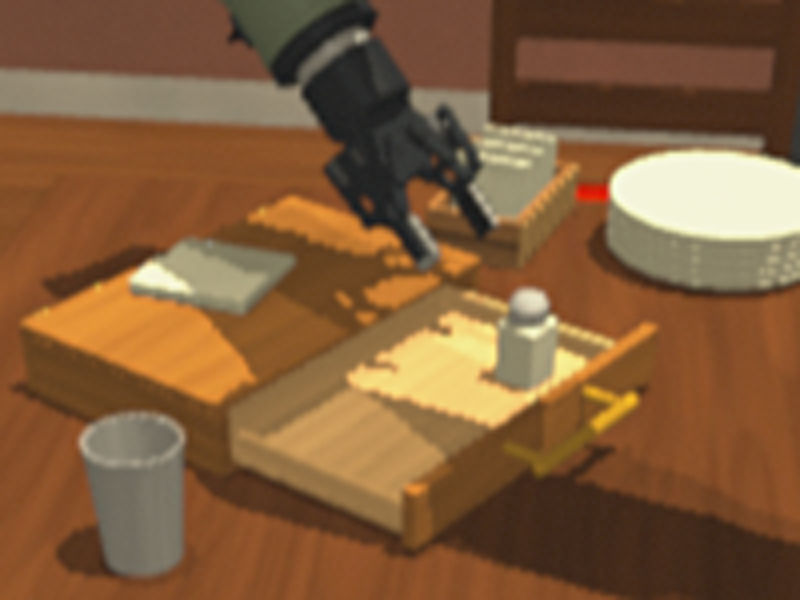

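View pics/w12.png

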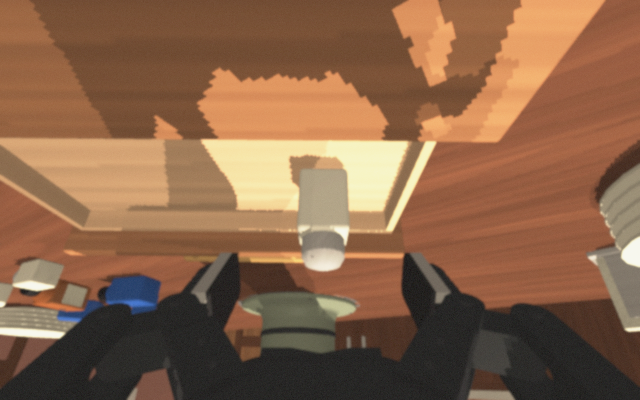

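```bash
python3 - <<'E'
from h import *
print(rows([.50,-.33,.22],down(np.radians(-90)))); print(rows([.45,.14,.20],down(np.radians(-5.4))))
E
```

```text
[-0.1105, -0.0353, -0.0883, -0.2325, 0.7833, -0.5174]
[-0.2931, -0.409, 0.1372, -0.8173, 0.4943, -1.8963]
```

Call:
carry_out(
  series=[
    [-0.11,-0.035,-0.088,-0.2325,0.783,-0.517,0],
    [-0.11,-0.035,-0.088,-0.2325,0.783,-0.517,0],
    [-0.11,-0.035,-0.088,-0.2325,0.783,-0.517,0],
    [-0.293,-0.409,0.137,-0.817,0.494,-1.896,0],
    [-0.293,-0.409,0.137,-0.817,0.494,-1.896,0],
    [-0.293,-0.409,0.137,-0.817,0.494,-1.896,0],
    [-0.293,-0.409,0.137,-0.817,0.494,-1.896,0],
    [-0.293,-0.409,0.137,-0.817,0.494,-1.896,0],
    [-0.293,-0.409,0.137,-0.817,0.494,-1.896,0],
    [-0.293,-0.409,0.137,-0.817,0.494,-1.896,0],
  ],
)

```text
clock: 20.15
position: [0.4521, 0.105, 0.1988]
tool_rot: [-3.057, 0.081, 1.048]
force: [2.3, 0.6, -0.4]
grip_width: 0.0854
```

```bash
python3 - <<'E'
from h import *
s=telemetry.observe(); print(s["qpos"].round(3))
print(rows([.45,.14,.20],down(np.radians(-5.4))))
E
```

```text
[-0.334  0.335 -0.015  1.909 -0.01   1.014 -0.869]
[0.0291, -0.0196, -0.0019, -0.101, 0.0616, -0.4314]
```

Call:
carry_out(
  series=[
    [0.029,-0.02,-0.002,-0.101,0.062,-0.431,0],
    [0.029,-0.02,-0.002,-0.101,0.062,-0.431,0],
    [0.029,-0.02,-0.002,-0.101,0.062,-0.431,0],
    [0.029,-0.02,-0.002,-0.101,0.062,-0.431,0],
  ],
)

```text
clock: 20.65
position: [0.4501, 0.138, 0.2001]
tool_rot: [-3.14, 0.001, 1.47]
force: [-0.3, -0.5, -0.3]
grip_width: 0.0855
```

```bash
cat >> h.py <<'E'
def shakers(n="wrist",save=None,zr=(.008,.05)):
    im,d,P,T=grab(n,save); hsv=cv2.cvtColor(im,cv2.COLOR_BGR2HSV)
    m=((P[...,2]>zr[0])&(P[...,2]<zr[1])&(hsv[...,1]<110)&(hsv[...,2]>70)&(d>.22)).astype(np.uint8)
    k,lab,st,_=cv2.connectedComponentsWithStats(m)
    for i in range(1,k):
        if st[i,4]<150: continue
        q=P[lab==i]; r=cv2.minAreaRect((q[:,:2]*1000).astype(np.float32))
        print("px",st[i,:5],"c",np.round(r[0],1),"sz",np.round(r[1],1),"ang",round(r[2],1),"z95",round(np.percentile(q[:,2],95)*1000))
    return im,d,P
E
python3 - <<'E'
from h import *
s=telemetry.observe(); print(s["position"],s["qpos"].round(3)); shakers("wrist","w13"); shakers("top","t13")
E
```

```text
[0.45013944 0.13800564 0.20009087] [-0.328  0.277 -0.117  1.983  0.041  0.885 -0.567]
px [  398     0   151   119 11022] c [629.1 272.8] sz [118.  143.2] ang 25.1 z95 15
px [ 71  92  93  58 154] c [236.4 220.8] sz [35.3 78.2] ang 58.4 z95 46
px [ 315  116   34   68 2084] c [465.5 171.5] sz [71.6 35.7] ang 83.9 z95 39
px [390 171  34  33 854] c [549.6 118. ] sz [37.4 37.6] ang 81.9 z95 18
px [   0  221   99  122 6558] c [89.  57.1] sz [ 68.3 151.8] ang 19.2 z95 44
px [513 310  25  11 175] c [702.6 -68. ] sz [31.3  7.8] ang 12.8 z95 27
px [  85   50   82   79 1686] c [790.7 555.6] sz [225.3 226.3] ang 80.9 z95 17
px [289  60  61  16 150] c [868.  17.] sz [174.4  11.5] ang 78.6 z95 17
px [ 368  139  115  103 5140] c [ 529.3 -288.4] sz [285.9 165.9] ang 58.2 z95 19
px [542 186  27  30 294] c [ 506.4 -646.9] sz [65.5 76.4] ang 83.0 z95 48
px [160 204  29  17 369] c [446.6 401. ] sz [36.5 71.8] ang 13.3 z95 39
px [ 75 236  38  73 475] c [292.  596.6] sz [191.2  73.1] ang 10.3 z95 47
px [518 239  35  73 464] c [ 303.2 -579.3] sz [ 80.6 194.7] ang 88.5 z95 47
px [525 334  45  32 308] c [ 116.8 -605.6] sz [ 34.2 119.3] ang 35.3 z95 48
px [335 336  35  64 950] c [ 51.8 -94.2] sz [176.4  58. ] ang 26.0 z95 21
```

View pics/w13.png

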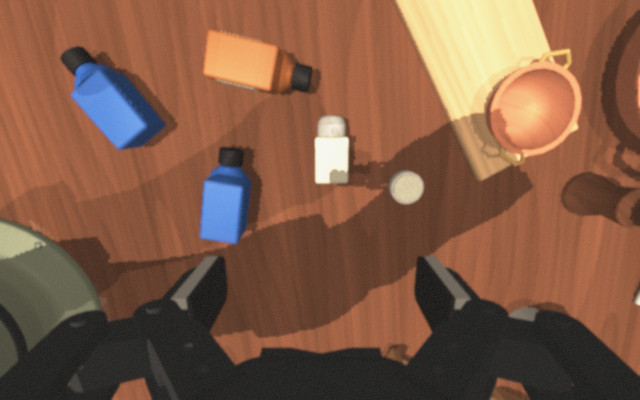

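View pics/t13.png

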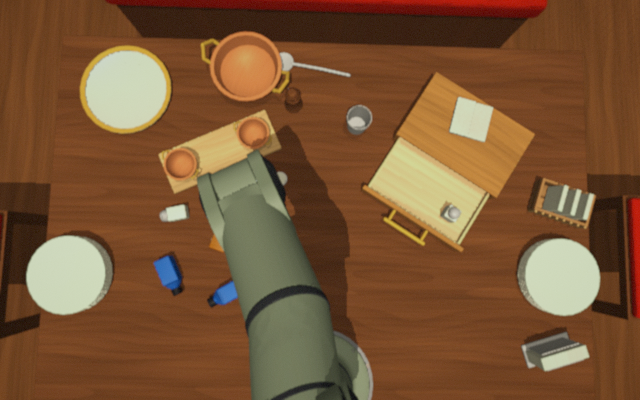

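```bash
python3 - <<'E'
from h import *
Rm=down(np.radians(-6)); print(rows([.465,.169,.03],Rm),rows([.465,.169,-.040],Rm))
E
```

```text
[0.0318, 0.0114, 0.1702, -0.0008, 0.0012, 0.0039] [0.0319, 0.0114, 0.2402, -0.0008, 0.0012, 0.0039]
```

Call:
carry_out(
  series=[
    [0.032,0.011,0.06,0,0,0.004,0],
    [0.032,0.011,0.12,0,0,0.004,0],
    [0.032,0.011,0.17,0,0,0.004,0],
    [0.032,0.011,0.21,0,0,0.004,0],
    [0.032,0.011,0.238,0,0,0.004,0],
    [0.032,0.011,0.238,0,0,0.004,255],
    [0.032,0.011,0.238,0,0,0.004,255],
    [0.032,0.011,0.238,0,0,0.004,255],
    [0.032,0.011,0.238,0,0,0.004,255],
    [0.032,0.011,0.238,0,0,0.004,255],
  ],
)

```text
clock: 22.0
position: [0.4661, 0.1706, -0.0347]
tool_rot: [3.138, -0.001, 1.469]
force: [-6.4, -0.5, 34.2]
grip_width: 0.0354
```

```bash
python3 - <<'E'
from h import *
s=telemetry.observe(); print(s["position"],s["grip_width"],s["force"],s["qpos"].round(2))
st=[.472,.0,0]
u=np.radians(-5)
Rm=down(np.radians(-95))
U=np.array([np.cos(u),np.sin(u),0]); 
for z in (.13,-.030,s["position"][2]+.001): print(rows([st[0]-.004*U[0],st[1]-.004*U[1],z],Rm))
E
```

```text
[ 0.46606544  0.17064609 -0.03470748] 0.035381746333541866 [-6.4184203  -0.53735106 34.2038806 ] [-0.42  0.71 -0.08  2.07  0.14  0.36 -0.71]
[-0.1691, 0.0197, -0.1647, 0.0022, -0.0031, 1.5567]
[-0.1692, 0.0192, -0.0047, 0.0022, -0.0031, 1.5567]
[-0.1692, 0.0192, -0.001, 0.0022, -0.0031, 1.5567]
```

Call:
carry_out(
  series=[
    [0,0,-0.03,0,0,0,255],
    [0,0,-0.08,0,0,0,255],
    [-0.02,0.005,-0.14,0,0,0,255],
    [-0.169,0.02,-0.165,0,0,1.557,255],
    [-0.169,0.02,-0.165,0,0,1.557,255],
    [-0.169,0.02,-0.165,0,0,1.557,255],
    [-0.169,0.02,-0.165,0,0,1.557,255],
    [-0.169,0.02,-0.165,0,0,1.557,255],
    [-0.169,0.02,-0.165,0,0,1.557,255],
    [-0.169,0.02,-0.165,0,0,1.557,255],
  ],
)

```text
clock: 23.25
position: [0.4681, 0.0003, 0.1292]
tool_rot: [3.142, -0.003, 0.151]
force: [-0.1, 0.4, -1.5]
grip_width: 0.0359
```

```bash
python3 - <<'E'
from h import *
s=telemetry.observe(); print(s["position"],s["grip_width"],s["force"],s["qpos"].round(2))
Rm=down(np.radians(-95)); 
for z in (.0,-.030): print(rows([.468,0,z],Rm))
grab("wrist","w14")
E
```

```text
[4.68050007e-01 2.68041569e-04 1.29204449e-01] 0.03586928136629186 [-0.12758125  0.44662035 -1.52875011] [-0.3   0.38  0.22  2.08 -0.13  0.69 -1.42]
[-0.0004, 0.0003, 0.1292, -0.0003, -0.0027, 0.238]
[-0.0005, 0.0003, 0.1592, -0.0003, -0.0027, 0.238]
```

View pics/w14.png

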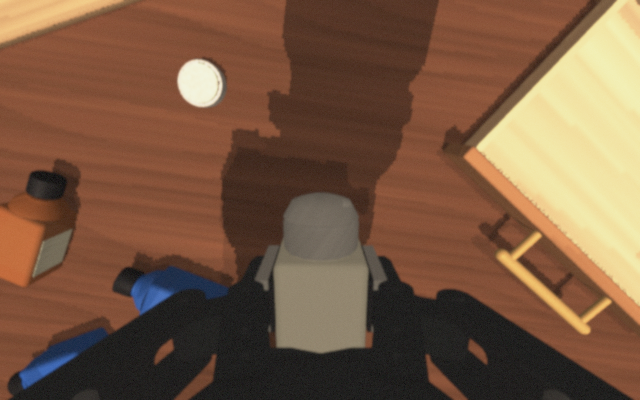

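Call:
carry_out(
  series=[
    [0,0,0.06,0,0,0.238,255],
    [0,0,0.11,0,0,0.238,255],
    [0,0,0.145,0,0,0.238,255],
    [0,0,0.158,0,0,0.238,255],
    [0,0,0.161,0,0,0.238,255],
    [0,0,0.161,0,0,0.238,255],
    [0,0,0.161,0,0,0.238,120],
    [0,0,0.159,0,0,0.238,0],
    [0,0,0.159,0,0,0.238,0],
    [0,0,0.157,0,0,0.238,0],
  ],
)

```text
clock: 24.55
position: [0.4679, 0.0001, -0.029]
tool_rot: [3.141, -0.001, -0.08]
force: [-0.3, 0.5, -0.7]
grip_width: 0.0855
```

```bash
python3 - <<'E'
from h import *
s=telemetry.observe(); print(s["position"],s["grip_width"],s["force"],s["qpos"].round(2))
Rm=Rg(np.radians(-5),np.radians(45)); print(rows([.51,.0,.17],Rm))
E
```

```text
[ 4.67948507e-01  1.33659451e-04 -2.90212308e-02] 0.08549536950254469 [-0.34679123  0.49814483 -0.70315188] [-0.23  0.69  0.14  2.15 -0.29  0.32 -1.5 ]
[0.0421, -0.0031, -0.199, 1.2011, 0.0053, -2.896]
```

Call:
carry_out(
  series=[
    [0,0,-0.06,0,0,0,0],
    [0,0,-0.12,0,0,0,0],
    [0.02,0,-0.2,0,0,-1.5,0],
    [0.02,0,-0.2,0,0,-1.5,0],
    [0.02,0,-0.2,0,0,-1.5,0],
    [0.02,0,-0.2,0,0,-1.5,0],
    [0.02,0,-0.2,0,0,-1.5,0],
    [0.02,0,-0.2,0,0,-1.5,0],
    [0.02,0,-0.2,0,0,-1.5,0],
    [0.02,0,-0.2,0,0,-1.5,0],
  ],
)

```text
clock: 25.8
position: [0.4875, -0.0014, 0.1709]
tool_rot: [3.141, 0.001, 1.426]
force: [-0.3, 0.2, 0.2]
grip_width: 0.0852
```

```bash
sed -i 's/^GO=0.064/GO=0.055/' h.py; python3 - <<'E'
from h import *
s=telemetry.observe(); print(s["position"],s["tool_rot"],s["qpos"].round(2))
Rm=Rg(np.radians(-5),np.radians(45)); print(rows([.51,.0,.17],Rm))
E
```

```text
[ 0.48750457 -0.0014444   0.17092225] [3.14090595e+00 7.78963891e-04 1.42588880e+00] [-0.09  0.34 -0.03  1.98  0.02  0.82 -0.28]
[0.0047, 0.0221, 0.0009, 0.6362, 0.6017, -1.5361]
```

Call:
carry_out(
  series=[
    [0.005,0.022,0,0.636,0.602,-1.536,0],
    [0.005,0.022,0,0.636,0.602,-1.536,0],
    [0.005,0.022,0,0.636,0.602,-1.536,0],
    [0.005,0.022,0,0.636,0.602,-1.536,0],
    [0.005,0.022,0,0.636,0.602,-1.536,0],
    [0.005,0.022,0,0.636,0.602,-1.536,0],
    [0.005,0.022,0,0.636,0.602,-1.536,0],
    [0.005,0.022,0,0.636,0.602,-1.536,0],
    [0.005,0.022,0,0.636,0.602,-1.536,0],
    [0.005,0.022,0,0.636,0.602,-1.536,0],
  ],
)

```text
clock: 27.05
position: [0.51, 0.0006, 0.1701]
tool_rot: [3.138, -0.789, 3.055]
force: [-0.5, 0.1, -0.0]
grip_width: 0.0854
```

```bash
python3 - <<'E'
from h import *
s=telemetry.observe(); print(s["position"],s["tool_rot"],s["qpos"].round(2))
shakers("wrist","w15")
E
```

```text
[0.51001164 0.00063936 0.1700531 ] [ 3.13828421 -0.78859544  3.05461063] [ 0.17  0.92 -0.42  1.24  0.1   1.8   1.24]
px [ 221    0  149   71 6729] c [34.2 -3.5] sz [270.7 205.2] ang 85.2 z95 44
px [501 151  16  41 419] c [374. 248.] sz [ 2.2 44.3] ang 71.1 z95 41
px [614 200  26  39 608] c [453.  367.7] sz [36.1 10.2] ang 2.3 z95 36
px [   0  220  136  158 9212] c [ 447.9 -274.5] sz [177.5 123.9] ang 21.7 z95 21
px [ 299  227   35   72 2266] c [471.6  -0.9] sz [36.  71.3] ang 85.0 z95 38
px [ 599  303   41   72 1422] c [572.5 306.2] sz [41.2 66.1] ang 24.1 z95 15
```

View pics/w15.png

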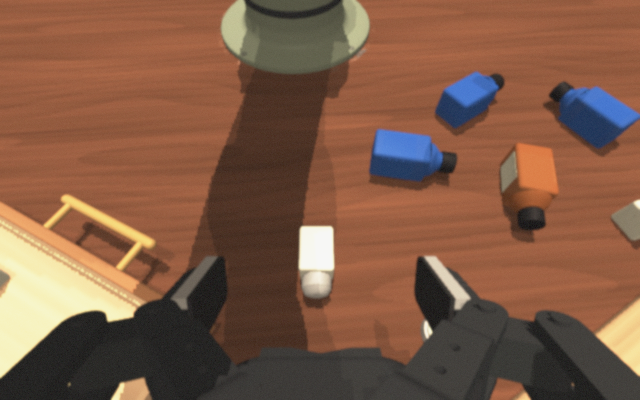

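```bash
python3 - <<'E'
from h import *
u=np.radians(-5); U=np.array([np.cos(u),np.sin(u),0]); c=np.array([.4716,-.0009,0])
Rm=Rg(u,np.radians(45)); G=c-.006*U+np.array([0,0,.0245])
g=tcp(G,Rm); print(g)
print("pre",rows(g-.09*Rm[:,2],Rm)); print("grasp",rows(g,Rm))
E
```

```text
[ 0.42687995  0.0030125  -0.01439087]
pre [-0.0721, -0.0058, 0.0985, 0.0017, -0.0046, 0.0034]
grasp [-0.0725, -0.0059, 0.1885, 0.0017, -0.0046, 0.0034]
```

Call:
carry_out(
  series=[
    [-0.05,-0.006,0.03,0,-0.004,0.003,0],
    [-0.072,-0.006,0.08,0,-0.004,0.003,0],
    [-0.072,-0.006,0.13,0,-0.004,0.003,0],
    [-0.072,-0.006,0.17,0,-0.004,0.003,0],
    [-0.072,-0.006,0.188,0,-0.004,0.003,0],
    [-0.072,-0.006,0.188,0,-0.004,0.003,255],
    [-0.072,-0.006,0.188,0,-0.004,0.003,255],
    [-0.072,-0.006,0.188,0,-0.004,0.003,255],
    [-0.072,-0.006,0.188,0,-0.004,0.003,255],
    [-0.072,-0.006,0.188,0,-0.004,0.003,255],
  ],
)

```text
clock: 28.35
position: [0.429, 0.002, -0.0124]
tool_rot: [-3.139, -0.78, 3.044]
force: [3.3, -0.6, 5.8]
grip_width: 0.0353
```

```bash
python3 - <<'E'
from h import *
s=telemetry.observe(); print(s["position"],s["grip_width"],s["force"],s["qpos"].round(2))
u=np.radians(-5); U=np.array([np.cos(u),np.sin(u),0]); c=np.array([.4716,-.0009,0])
G=gpt(); print("G",G,"from base",(G-(c-.036*U))@U)
T=tool(); print("lift .15:",(T[:3,:3].T@[0,0,.15]).round(3))
Rm=Rp(DA,np.radians(55)); print(rows(tcp([.47,-.30,.24],Rm),Rm))
E
```

```text
[ 0.42901755  0.00202993 -0.01239277] 0.03532089802636661 [ 3.31010764 -0.59049162  5.84720294] [ 0.19  1.05 -0.4   1.53  0.17  1.39  1.21]
G [ 0.46750961 -0.00161376  0.02672353] from base 0.03198738193708829
lift .15: [ 0.105 -0.    -0.107]
[0.0756, -0.3109, -0.2161, -0.0435, -1.3643, 0.4917]
```

```bash
python3 - <<'E'
from h import *
T=tool(); R1=T[:3,:3]@R.from_rotvec([0,0,1.5]).as_matrix()
print(rows(tcp([.50,-.12,.24],R1),R1))
E
```

```text
[0.1187, -0.1151, -0.1823, -0.0, -0.0, 1.5]
```

Call:
carry_out(
  series=[
    [0.04,0,-0.04,0,0,0,255],
    [0.08,0,-0.08,0,0,0,255],
    [0.119,-0.115,-0.182,0,0,1.5,255],
    [0.119,-0.115,-0.182,0,0,1.5,255],
    [0.119,-0.115,-0.182,0,0,1.5,255],
    [0.119,-0.115,-0.182,0,0,1.5,255],
    [0.119,-0.115,-0.182,0,0,1.5,255],
    [0.119,-0.115,-0.182,0,0,1.5,255],
    [0.119,-0.115,-0.182,0,0,1.5,255],
    [0.119,-0.115,-0.182,0,0,1.5,255],
  ],
)

```text
clock: 29.6
position: [0.4608, -0.1161, 0.2005]
tool_rot: [-2.362, -0.044, 1.521]
force: [-0.7, 0.4, -2.1]
grip_width: 0.0356
```

```bash
python3 - <<'E'
from h import *
s=telemetry.observe(); print(s["position"],s["tool_rot"],s["grip_width"],s["qpos"].round(2))
Rm=Rp(DA+np.pi,np.radians(45)); ax=MID-.02*DX
print(rows(tcp(ax+.01*DX+np.array([0,0,.19]),Rm),Rm))
E
```

```text
[ 0.46080023 -0.11609321  0.20048124] [-2.3620716  -0.04391749  1.52114723] 0.03556213918894185 [ 0.09  0.79  0.05  1.38 -0.01  1.75  0.1 ]
[-0.1446, 0.05, 0.0112, 0.2634, 0.2721, 1.941]
```

Call:
carry_out(
  series=[
    [-0.145,0.05,0.011,0.263,0.272,1.941,255],
    [-0.145,0.05,0.011,0.263,0.272,1.941,255],
    [-0.145,0.05,0.011,0.263,0.272,1.941,255],
    [-0.145,0.05,0.011,0.263,0.272,1.941,255],
    [-0.145,0.05,0.011,0.263,0.272,1.941,255],
    [-0.145,0.05,0.011,0.263,0.272,1.941,255],
    [-0.145,0.05,0.011,0.263,0.272,1.941,255],
    [-0.145,0.05,0.011,0.263,0.272,1.941,255],
    [-0.145,0.05,0.011,0.263,0.272,1.941,255],
    [-0.145,0.05,0.011,0.263,0.272,1.941,255],
  ],
)

```text
clock: 30.85
position: [0.4821, -0.2601, 0.1504]
tool_rot: [-3.053, 0.796, -0.408]
force: [-0.2, 0.5, -1.7]
grip_width: 0.0353
```

```bash
python3 - <<'E'
from h import *
s=telemetry.observe(); print(s["position"],s["tool_rot"],s["grip_width"],s["qpos"].round(2))
Rm=Rp(DA+np.pi,np.radians(45)); ax=MID-.02*DX
# shaker: G 32mm above base; G is 8.7mm above axis -> +DX
for h in (.14,.04,.01,0): print(h,rows(tcp(ax+.0087*DX+np.array([0,0,.0145+.032+h]),Rm),Rm))
grab("wrist","w16"); im,*_=grab("side"); cv2.imwrite("pics/s16z.png",cv2.resize(im[20:200,200:440],(800,600),interpolation=cv2.INTER_CUBIC))
E
```

```text
[ 0.48213327 -0.26005018  0.15036292] [-3.05264508  0.7962329  -0.40776975] 0.035259046643050546 [ 0.17  1.07  0.6   1.13 -0.41  1.88 -1.25]
0.14 [0.0005, 0.0003, 0.0034, 0.0133, 0.0153, 0.1005]
0.04 [0.072, 0.0065, 0.0731, 0.0133, 0.0153, 0.1005]
0.01 [0.0934, 0.0083, 0.094, 0.0133, 0.0153, 0.1005]
0 [0.1006, 0.009, 0.1009, 0.0133, 0.0153, 0.1005]
```

View pics/w16.png

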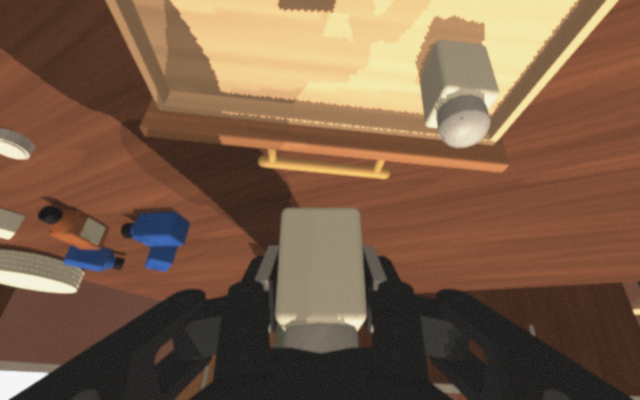

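View pics/s16z.png

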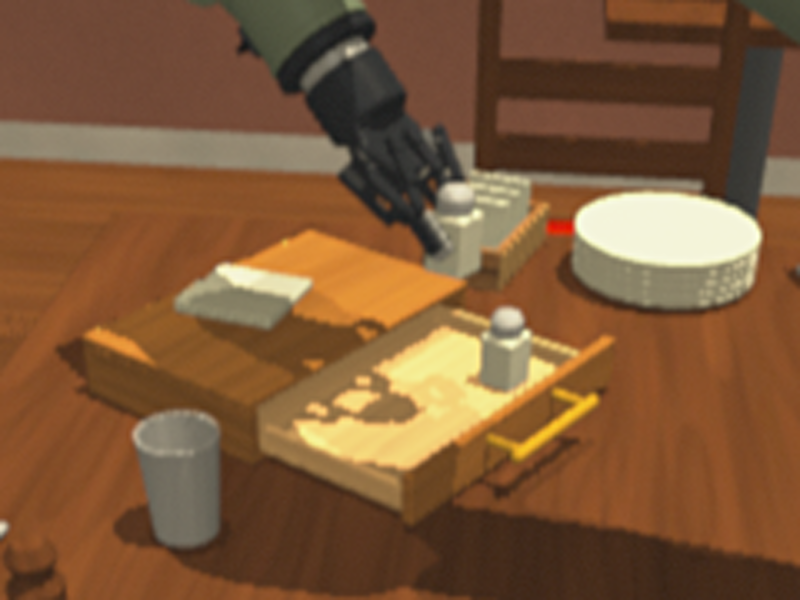

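Call:
carry_out(
  series=[
    [0.03,0.003,0.03,0.013,0.015,0.1,255],
    [0.06,0.005,0.06,0.013,0.015,0.1,255],
    [0.08,0.007,0.081,0.013,0.015,0.1,255],
    [0.0935,0.0085,0.094,0.013,0.015,0.1,255],
    [0.097,0.009,0.0975,0.013,0.015,0.1,255],
    [0.099,0.009,0.0995,0.013,0.015,0.1,255],
  ],
)

```text
clock: 31.7
position: [0.4803, -0.2593, 0.0104]
tool_rot: [-3.137, 0.786, -0.542]
force: [-0.1, -0.6, -0.7]
grip_width: 0.0353
```

```bash
python3 - <<'E'
from h import *
Rm=Rp(DA+np.pi,np.radians(45)); ax=MID-.02*DX
for h in (.002,0): print(h,rows(tcp(ax+.0087*DX+np.array([0,0,.0145+.032+h]),Rm),Rm))
E
```

```text
0.002 [0.0005, -0.0001, 0.0006, 0.0016, 0.0004, 0.0066]
0 [0.0019, -0.0001, 0.002, 0.0016, 0.0004, 0.0066]
```

Call:
carry_out(
  series=[
    [0.001,0,0.001,0.001,0,0.007,255],
    [0.0018,0,0.0018,0.001,0,0.007,255],
  ],
)

```text
clock: 31.95
position: [0.4803, -0.2591, 0.0085]
tool_rot: [3.14, 0.786, -0.553]
force: [2.2, -0.2, 16.2]
grip_width: 0.0357
```

Call:
carry_out(
  series=[
    [-0.0005,0,-0.0005,0,0,0,255],
    [-0.0005,0,-0.0005,0,0,0,100],
    [-0.0005,0,-0.0005,0,0,0,100],
    [-0.0005,0,-0.0005,0,0,0,100],
    [0,0,-0.02,0,0,0,100],
    [0,0,-0.05,0,0,0,100],
    [0,0,-0.09,0,0,0,100],
    [0,0,-0.13,0,0,0,100],
    [0,0,-0.13,0,0,0,0],
  ],
)

```text
clock: 33.08
position: [0.5459, -0.2997, 0.0889]
tool_rot: [3.14, 0.785, -0.552]
force: [-1.2, -1.2, -2.5]
grip_width: 0.0682
```

```bash
python3 - <<'E'
from h import *
s=telemetry.observe(); print(s["position"],s["tool_rot"],s["grip_width"],s["qpos"].round(2))
grab("wrist","w17"); im,*_=grab("side"); cv2.imwrite("pics/s17z.png",cv2.resize(im[20:320,180:580],(800,600),interpolation=cv2.INTER_CUBIC))
print(rows([.48,-.20,.22],down(np.radians(-70)))); print(rows([.45,.36,.19],down(np.radians(10))))
E
```

```text
[ 0.54591266 -0.29972398  0.08886304] [ 3.14009815  0.78453689 -0.55174199] 0.06824073398279838 [ 0.39  1.2   0.16  0.81 -0.19  1.93 -1.6 ]
[-0.1686, -0.0503, -0.0144, -0.3551, 0.7236, -0.851]
[-0.3725, -0.5115, 0.2329, -0.8882, 0.3929, -2.1529]
```

View pics/s17z.png

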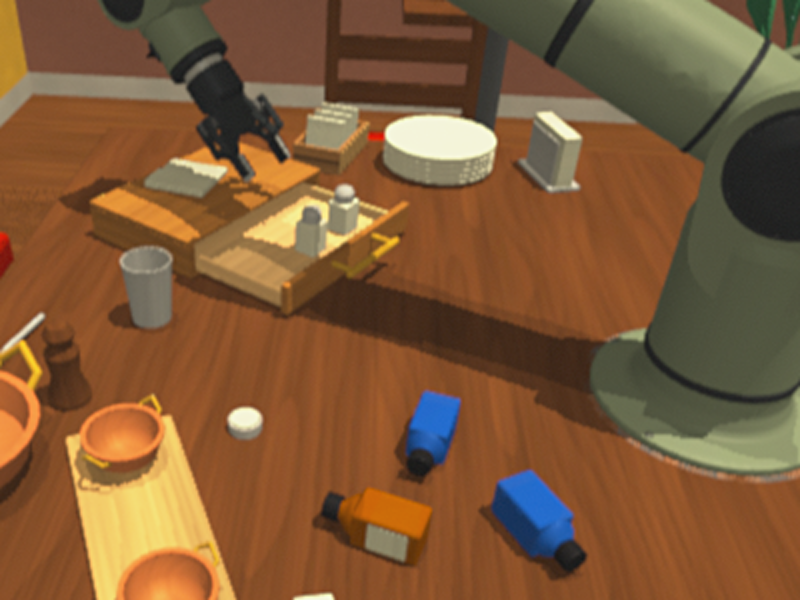

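Call:
carry_out(
  series=[
    [-0.12,0,-0.07,-0.2,0.5,-0.5,0],
    [-0.12,0,-0.07,-0.2,0.5,-0.5,0],
    [-0.169,-0.05,-0.014,-0.355,0.724,-0.851,0],
    [-0.169,-0.05,-0.014,-0.355,0.724,-0.851,0],
    [-0.372,-0.511,0.22,-0.888,0.393,-2.153,0],
    [-0.372,-0.511,0.22,-0.888,0.393,-2.153,0],
    [-0.372,-0.511,0.22,-0.888,0.393,-2.153,0],
    [-0.372,-0.511,0.22,-0.888,0.393,-2.153,0],
    [-0.372,-0.511,0.22,-0.888,0.393,-2.153,0],
    [-0.372,-0.511,0.22,-0.888,0.393,-2.153,0],
  ],
)

```text
clock: 34.42
position: [0.4633, 0.1731, 0.2025]
tool_rot: [-3.024, 0.109, 1.068]
force: [1.7, 0.3, 0.7]
grip_width: 0.0851
```

```bash
python3 - <<'E'
from h import *
s=telemetry.observe(); print(s["position"],s["qpos"].round(2))
print(rows([.45,.36,.19],down(np.radians(12))))
E
```

```text
[0.46334172 0.17305692 0.20254656] [-0.22  0.42 -0.31  1.78  0.09  1.11 -1.07]
[0.1578, -0.1016, 0.0073, -0.1512, 0.0623, -0.7172]
```

Call:
carry_out(
  series=[
    [0.158,-0.102,0.007,-0.151,0.062,-0.717,0],
    [0.158,-0.102,0.007,-0.151,0.062,-0.717,0],
    [0.158,-0.102,0.007,-0.151,0.062,-0.717,0],
    [0.158,-0.102,0.007,-0.151,0.062,-0.717,0],
    [0.158,-0.102,0.007,-0.151,0.062,-0.717,0],
    [0.158,-0.102,0.007,-0.151,0.062,-0.717,0],
  ],
)

```text
clock: 35.17
position: [0.4519, 0.3581, 0.1906]
tool_rot: [-3.141, 0.003, 1.771]
force: [0.4, 0.8, -0.6]
grip_width: 0.0856
```

```bash
python3 - <<'E'
from h import *
s=telemetry.observe(); print(s["position"],s["qpos"].round(2)); shakers("wrist","w18")
E
```

```text
[0.45188124 0.35813989 0.19059113] [-0.42  0.49 -0.49  1.72  0.27  1.   -0.81]
px [558   0  31 161 342] c [690.3 506.3] sz [ 30.9 160.7] ang 25.2 z95 19
px [ 571    0   69  170 5039] c [729.  508.9] sz [ 77.2 181.7] ang 27.6 z95 16
px [ 306  107   35   70 2211] c [445.5 401.7] sz [35.4 71.1] ang 12.4 z95 39
px [455 126  22  16 235] c [597.4 439.5] sz [23.9 16. ] ang 19.3 z95 15
px [236 216  37  26 412] c [388.4 289.7] sz [ 1.6 41.5] ang 71.4 z95 40
px [   0  307   35   66 1310] c [99. 67.] sz [38.8 90.3] ang 2.7 z95 19
```

View pics/w18.png

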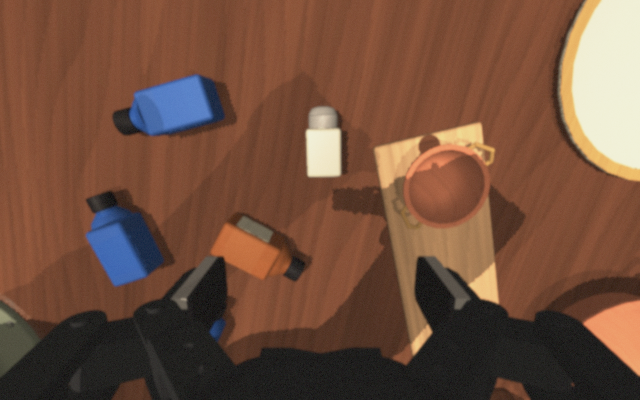

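```bash
python3 - <<'E'
from h import *
u=np.radians(102.4); U=np.array([np.cos(u),np.sin(u),0]); c=np.array([.4455,.4017,0])-.004*U
Rm=down(np.radians(12.4)); print(rows([c[0],c[1],.03],Rm),rows([c[0],c[1],-.031],Rm))
E
```

```text
[0.04, 0.0025, 0.1607, -0.0001, 0.0021, -0.0154] [0.0401, 0.0025, 0.2217, -0.0001, 0.0021, -0.0154]
```

Call:
carry_out(
  series=[
    [0.04,0.002,0.05,0,0,-0.015,75],
    [0.04,0.002,0.1,0,0,-0.015,75],
    [0.04,0.002,0.15,0,0,-0.015,75],
    [0.04,0.002,0.19,0,0,-0.015,75],
    [0.04,0.002,0.218,0,0,-0.015,75],
    [0.04,0.002,0.22,0,0,-0.015,255],
    [0.04,0.002,0.22,0,0,-0.015,255],
    [0.04,0.002,0.22,0,0,-0.015,255],
    [0.04,0.002,0.22,0,0,-0.015,255],
    [0.04,0.002,0.22,0,0,-0.015,255],
  ],
)

```text
clock: 36.48
position: [0.4456, 0.3994, -0.0284]
tool_rot: [3.14, 0.001, 1.792]
force: [0.1, -0.7, -1.1]
grip_width: 0.0358
```

```bash
python3 - <<'E'
from h import *
s=telemetry.observe(); print(s["position"],s["grip_width"],s["force"],s["qpos"].round(2))
Rm=down(np.radians(-95)); print(rows([.468,0,.13],Rm)); Rm=down(np.radians(-40)); print(rows([.47,0.2,.16],Rm)); 
E
```

```text
[ 0.44556897  0.39940118 -0.02843106] 0.03582704958579377 [ 0.07985746 -0.71203157 -1.05536366] [-0.58  0.81 -0.37  1.79  0.47  0.63 -1.01]
[-0.3947, -0.0655, -0.1583, 0.0019, -0.0012, 1.8795]
[-0.2, -0.0196, -0.1883, 0.002, -0.0001, 0.9195]
```

Call:
carry_out(
  series=[
    [0,0,-0.06,0,0,0,255],
    [0,0,-0.12,0,0,0,255],
    [-0.05,0,-0.18,0,0,0.2,255],
    [-0.395,-0.065,-0.158,0,0,1.88,255],
    [-0.395,-0.065,-0.158,0,0,1.88,255],
    [-0.395,-0.065,-0.158,0,0,1.88,255],
    [-0.395,-0.065,-0.158,0,0,1.88,255],
    [-0.395,-0.065,-0.158,0,0,1.88,255],
    [-0.395,-0.065,-0.158,0,0,1.88,255],
    [-0.395,-0.065,-0.158,0,0,1.88,255],
  ],
)

```text
clock: 37.72
position: [0.4684, -0.004, 0.1297]
tool_rot: [3.14, -0.001, 0.281]
force: [-0.9, 1.4, -0.9]
grip_width: 0.0353
```

```bash
python3 - <<'E'
from h import *
s=telemetry.observe(); print(s["position"],s["grip_width"],s["qpos"].round(2))
Rm=down(np.radians(-95)); print(rows([.468,0,.13],Rm)); print(rows([.468,0,-.028],Rm)); 
E
```

```text
[ 0.4683545  -0.00401997  0.12965915] 0.03527963302161148 [-0.05  0.37 -0.09  2.07  0.05  0.7  -1.46]
[0.0008, -0.004, -0.0003, 0.0018, -0.0015, 0.3679]
[0.0006, -0.0043, 0.1577, 0.0018, -0.0015, 0.3679]
```

Call:
carry_out(
  series=[
    [0,-0.004,0.03,0,0,0.368,255],
    [0,-0.004,0.08,0,0,0.368,255],
    [0,-0.004,0.13,0,0,0.368,255],
    [0,-0.004,0.152,0,0,0.368,255],
    [0,-0.004,0.157,0,0,0.368,255],
    [0,-0.004,0.157,0,0,0.368,255],
    [0,-0.004,0.157,0,0,0.368,0],
    [0,-0.004,0.157,0,0,0.368,0],
    [0,-0.004,0.157,0,0,0.368,0],
    [0,-0.004,0.13,0,0,0.368,0],
  ],
)

```text
clock: 38.98
position: [0.4667, 0.0035, -0.0011]
tool_rot: [3.141, 0.001, -0.075]
force: [-0.7, -1.1, 0.8]
grip_width: 0.0855
```

Call:
carry_out(
  series=[
    [0,0,-0.06,0,0,0,0],
    [0,0,-0.12,0,0,-0.1,0],
    [0.02,0,-0.18,0,0,-1.5,0],
    [0.02,0,-0.18,0,0,-1.5,0],
    [0.02,0,-0.18,0,0,-1.5,0],
    [0.02,0,-0.18,0,0,-1.5,0],
    [0.02,0,-0.18,0,0,-1.5,0],
    [0.02,0,-0.18,0,0,-1.5,0],
    [0.02,0,-0.18,0,0,-1.5,0],
    [0.02,0,-0.18,0,0,-1.5,0],
  ],
)

```text
clock: 40.22
position: [0.4872, 0.002, 0.1796]
tool_rot: [3.14, 0.001, 1.429]
force: [0.1, -1.2, 0.2]
grip_width: 0.0853
```

```bash
python3 - <<'E'
from h import *
s=telemetry.observe(); print(s["position"],s["tool_rot"],s["qpos"].round(2))
Rm=Rg(np.radians(-5),np.radians(45)); print(rows([.51,.0,.17],Rm))
E
```

```text
[0.48716195 0.00200217 0.17963179] [3.13989561e+00 5.36252896e-04 1.42884865e+00] [ 0.14  0.34 -0.33  1.96  0.15  0.86 -0.41]
[0.0013, 0.0229, 0.0097, 0.636, 0.603, -1.5331]
```

Call:
carry_out(
  series=[
    [0.001,0.023,0.01,0.636,0.603,-1.533,0],
    [0.001,0.023,0.01,0.636,0.603,-1.533,0],
    [0.001,0.023,0.01,0.636,0.603,-1.533,0],
    [0.001,0.023,0.01,0.636,0.603,-1.533,0],
    [0.001,0.023,0.01,0.636,0.603,-1.533,0],
    [0.001,0.023,0.01,0.636,0.603,-1.533,0],
    [0.001,0.023,0.01,0.636,0.603,-1.533,0],
    [0.001,0.023,0.01,0.636,0.603,-1.533,0],
    [0.001,0.023,0.01,0.636,0.603,-1.533,0],
    [0.001,0.023,0.01,0.636,0.603,-1.533,0],
  ],
)

```text
clock: 41.48
position: [0.5101, 0.0002, 0.1687]
tool_rot: [3.139, -0.789, 3.056]
force: [0.1, 0.3, -0.2]
grip_width: 0.0852
```

```bash
python3 - <<'E'
from h import *
s=telemetry.observe(); print(s["position"],s["tool_rot"],s["qpos"].round(2))
shakers("wrist","w19")
def g(c,ud):
    u=np.radians(ud); U=np.array([np.cos(u),np.sin(u),0]); c=np.array(c)
    Rm=Rg(u,np.radians(45)); t=tcp(c-.006*U+np.array([0,0,.0265]),Rm)
    print(rows(t-.09*Rm[:,2],Rm),rows(t,Rm))
g([.470,.0035,0],-5)
E
```

```text
[5.10053724e-01 2.22952683e-04 1.68737858e-01] [ 3.13854575 -0.78859065  3.05635917] [ 0.29  0.97 -0.67  1.23  0.24  1.84  1.1 ]
px [ 222    0  149   70 6737] c [35.3 -3.3] sz [270.  205.1] ang 85.0 z95 44
px [502 151  17  40 423] c [373.8 248. ] sz [ 2.  45.3] ang 71.4 z95 41
px [ 45 195  91  42 487] c [ 407.5 -229.4] sz [100.   36.4] ang 76.7 z95 47
px [   0  216  145  162 8508] c [ 446.6 -266.6] sz [177.3 139. ] ang 21.9 z95 41
px [ 303  227   35   72 2301] c [473.1   2.6] sz [35.8 71.8] ang 85.9 z95 38
px [ 598  302   42   74 1607] c [569.3 304.4] sz [40.5 67.5] ang 29.6 z95 15
px [113 378  36  22 523] c [ 573.8 -171.3] sz [38.3 16.2] ang 86.8 z95 33
[-0.0684, -0.001, 0.0976, 0.0003, -0.0045, 0.0045] [-0.0688, -0.001, 0.1876, 0.0003, -0.0045, 0.0045]
```

View pics/w19.png

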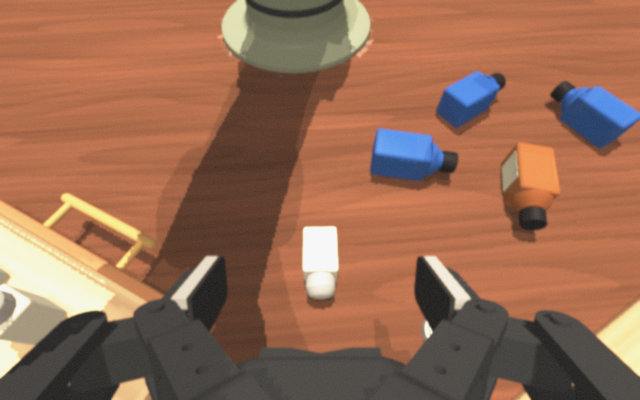

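```bash
python3 - <<'E'
from h import *
def g(c,ud):
    u=np.radians(ud); U=np.array([np.cos(u),np.sin(u),0]); c=np.array(c)
    Rm=Rg(u,np.radians(45)); t=tcp(c-.006*U+np.array([0,0,.0268]),Rm)
    print(rows(t-.09*Rm[:,2],Rm),rows(t,Rm))
g([.4731,.0026,0],-4.2)
E
```

```text
[-0.0704, -0.0013, 0.0952, 0.0102, -0.0045, -0.0054] [-0.0708, -0.0023, 0.1852, 0.0102, -0.0045, -0.0054]
```

Call:
carry_out(
  series=[
    [-0.05,-0.001,0.03,0.01,-0.004,-0.005,0],
    [-0.07,-0.001,0.08,0.01,-0.004,-0.005,0],
    [-0.07,-0.001,0.13,0.01,-0.004,-0.005,0],
    [-0.07,-0.002,0.17,0.01,-0.004,-0.005,0],
    [-0.07,-0.002,0.185,0.01,-0.004,-0.005,0],
    [-0.07,-0.002,0.185,0.01,-0.004,-0.005,255],
    [-0.07,-0.002,0.185,0.01,-0.004,-0.005,255],
    [-0.07,-0.002,0.185,0.01,-0.004,-0.005,255],
    [-0.07,-0.002,0.185,0.01,-0.004,-0.005,255],
    [-0.07,-0.002,0.185,0.01,-0.004,-0.005,255],
  ],
)

```text
clock: 42.78
position: [0.4302, 0.0054, -0.0101]
tool_rot: [-3.137, -0.78, 3.057]
force: [4.4, -0.1, 6.8]
grip_width: 0.0354
```

```bash
python3 - <<'E'
from h import *
s=telemetry.observe(); print(s["position"],s["grip_width"],s["force"],s["qpos"].round(2))
u=np.radians(-4.2); U=np.array([np.cos(u),np.sin(u),0]); c=np.array([.4731,.0026,0])
G=gpt(); print("G",G,"from base",(G-(c-.036*U))@U)
T=tool(); R1=T[:3,:3]@R.from_rotvec([0,0,1.5]).as_matrix()
print(rows(tcp([.50,-.10,.26],R1),R1))
E
```

```text
[ 0.43016626  0.00535337 -0.01009072] 0.0354029039753984 [ 4.41916135 -0.07363821  6.79810324] [ 0.32  1.11 -0.64  1.52  0.34  1.46  1.06]
G [0.46871795 0.00233903 0.02902042] from base 0.031648826702585585
[0.1341, -0.1002, -0.1918, 0.0, -0.0, 1.5]
```

Call:
carry_out(
  series=[
    [0.04,0,-0.04,0,0,0,255],
    [0.08,0,-0.08,0,0,0,255],
    [0.134,-0.1,-0.192,0,0,1.5,255],
    [0.134,-0.1,-0.192,0,0,1.5,255],
    [0.134,-0.1,-0.192,0,0,1.5,255],
    [0.134,-0.1,-0.192,0,0,1.5,255],
    [0.134,-0.1,-0.192,0,0,1.5,255],
    [0.134,-0.1,-0.192,0,0,1.5,255],
    [0.134,-0.1,-0.192,0,0,1.5,255],
    [0.134,-0.1,-0.192,0,0,1.5,255],
  ],
)

```text
clock: 44.02
position: [0.4613, -0.0967, 0.2206]
tool_rot: [-2.362, -0.042, 1.536]
force: [0.2, 1.9, -0.8]
grip_width: 0.0353
```

```bash
python3 - <<'E'
from h import *
s=telemetry.observe(); print(s["position"],s["tool_rot"],s["grip_width"],s["qpos"].round(2))
Rm=Rp(DA+np.pi,np.radians(45)); ax=MID-.02*DX+.088*DY; print(ax)
print(rows(tcp(ax+.011*DX+np.array([0,0,.0145+.032+.14]),Rm),Rm))
E
```

```text
[ 0.4613474  -0.09666845  0.22057524] [-2.36195278 -0.0422008   1.53582756] 0.03525842413219619 [ 0.21  0.77 -0.23  1.36  0.09  1.81 -0.06]
[ 0.55207622 -0.20006831  0.        ]
[-0.0894, 0.0985, 0.0, 0.2733, 0.2821, 1.9489]
```

Call:
carry_out(
  series=[
    [-0.089,0.098,0,0.273,0.282,1.949,255],
    [-0.089,0.098,0,0.273,0.282,1.949,255],
    [-0.089,0.098,0,0.273,0.282,1.949,255],
    [-0.089,0.098,0,0.273,0.282,1.949,255],
    [-0.089,0.098,0,0.273,0.282,1.949,255],
    [-0.089,0.098,0,0.273,0.282,1.949,255],
    [-0.089,0.098,0,0.273,0.282,1.949,255],
    [-0.089,0.098,0,0.273,0.282,1.949,255],
    [-0.089,0.098,0,0.273,0.282,1.949,255],
    [-0.089,0.098,0,0.273,0.282,1.949,255],
  ],
)

```text
clock: 45.28
position: [0.5283, -0.1845, 0.1474]
tool_rot: [-3.044, 0.797, -0.393]
force: [0.3, 0.6, -1.6]
grip_width: 0.0354
```

```bash
python3 - <<'E'
from h import *
s=telemetry.observe(); print(s["position"],s["tool_rot"],s["grip_width"],s["qpos"].round(2))
Rm=Rp(DA+np.pi,np.radians(45)); ax=MID-.02*DX+.088*DY
for h in (.14,.04,.01,.003): print(h,rows(tcp(ax+.011*DX+np.array([0,0,.0145+.032+h]),Rm),Rm))
grab("wrist","w20"); im,*_=grab("side"); cv2.imwrite("pics/s20z.png",cv2.resize(im[20:200,200:440],(800,600),interpolation=cv2.INTER_CUBIC))
E
```

```text
[ 0.52832171 -0.18450557  0.14735164] [-3.04369521  0.79741805 -0.39271502] 0.035437695336211335 [ 0.18  1.03  0.32  1.09 -0.33  1.87 -1.49]
0.14 [0.0001, 0.0008, -0.0005, 0.0152, 0.0174, 0.1108]
0.04 [0.0716, 0.0077, 0.069, 0.0152, 0.0174, 0.1108]
0.01 [0.0931, 0.0097, 0.0899, 0.0152, 0.0174, 0.1108]
0.003 [0.0981, 0.0102, 0.0947, 0.0152, 0.0174, 0.1108]
```

View pics/w20.png

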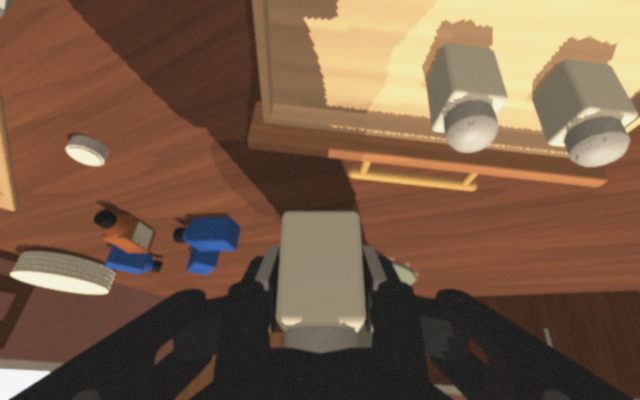

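View pics/s20z.png

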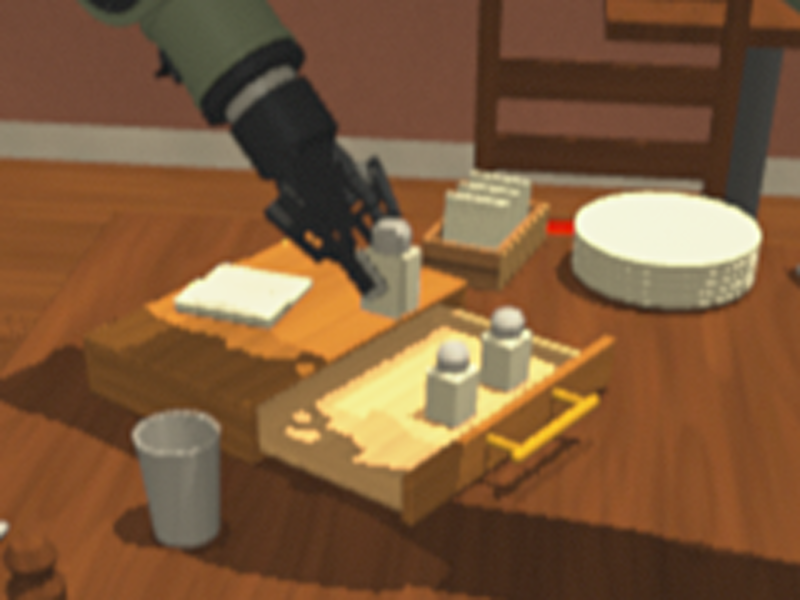

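Call:
carry_out(
  series=[
    [0.03,0.003,0.03,0.015,0.017,0.11,255],
    [0.06,0.006,0.058,0.015,0.017,0.11,255],
    [0.08,0.008,0.077,0.015,0.017,0.11,255],
    [0.093,0.0097,0.09,0.015,0.017,0.11,255],
    [0.097,0.01,0.0935,0.015,0.017,0.11,255],
    [0.0985,0.01,0.095,0.015,0.017,0.11,255],
    [0.0985,0.01,0.095,0.015,0.017,0.11,255],
  ],
)

```text
clock: 46.25
position: [0.5286, -0.1852, 0.0108]
tool_rot: [-3.136, 0.786, -0.542]
force: [0.0, -0.3, -0.4]
grip_width: 0.0352
```

Call:
carry_out(
  series=[
    [0.001,0,0.001,0.001,0,0.007,255],
    [0.0017,0,0.0017,0.001,0,0.007,255],
  ],
)

```text
clock: 46.5
position: [0.5283, -0.1851, 0.008]
tool_rot: [3.14, 0.787, -0.553]
force: [2.1, -2.6, 12.6]
grip_width: 0.0353
```

Contact at 12.6 N. I'll release and retreat.

Call:
carry_out(
  series=[
    [-0.0005,0,-0.0005,0,0,0,255],
    [-0.0005,0,-0.0005,0,0,0,100],
    [-0.0005,0,-0.0005,0,0,0,100],
    [-0.0005,0,-0.0005,0,0,0,100],
    [0,0,-0.02,0,0,0,100],
    [0,0,-0.05,0,0,0,100],
    [0,0,-0.09,0,0,0,100],
    [0,0,-0.13,0,0,0,100],
    [0,0,-0.13,0,0,0,0],
  ],
)

```text
clock: 47.62
position: [0.5943, -0.2272, 0.0931]
tool_rot: [-3.14, 0.768, -0.554]
force: [-0.2, 0.8, -1.7]
grip_width: 0.0685
```

```bash
python3 - <<'E'
from h import *
s=telemetry.observe(); print(s["position"],s["tool_rot"],s["grip_width"],s["qpos"].round(2))
im,*_=grab("side"); cv2.imwrite("pics/s21z.png",cv2.resize(im[20:320,180:580],(800,600),interpolation=cv2.INTER_CUBIC))
im,d,P,T=grab("top","t21"); hsv=cv2.cvtColor(im,cv2.COLOR_BGR2HSV); H,S,V=cv2.split(hsv)
m=np.zeros((400,640),np.uint8); m[195:265,190:260]=1
m=(m>0)&(P[...,2]>.008)&(P[...,2]<.06)&(((H<22)&(S>150)&(V>90))|(P[...,2]>.02))&~((H>100)&(H<130)&(S>150))
q=P[m]; print(len(q),cv2.minAreaRect((q[:,:2]*1000).astype(np.float32)))
E
```

```text
[ 0.59425534 -0.22724554  0.0931309 ] [-3.13957695  0.76761705 -0.55355466] 0.06853454848550991 [ 0.36  1.2  -0.01  0.76 -0.14  1.93 -1.77]
675 ((399.0526428222656, 252.14169311523438), (182.4611053466797, 105.22147369384766), 80.65403747558594)
```

View pics/s21z.png

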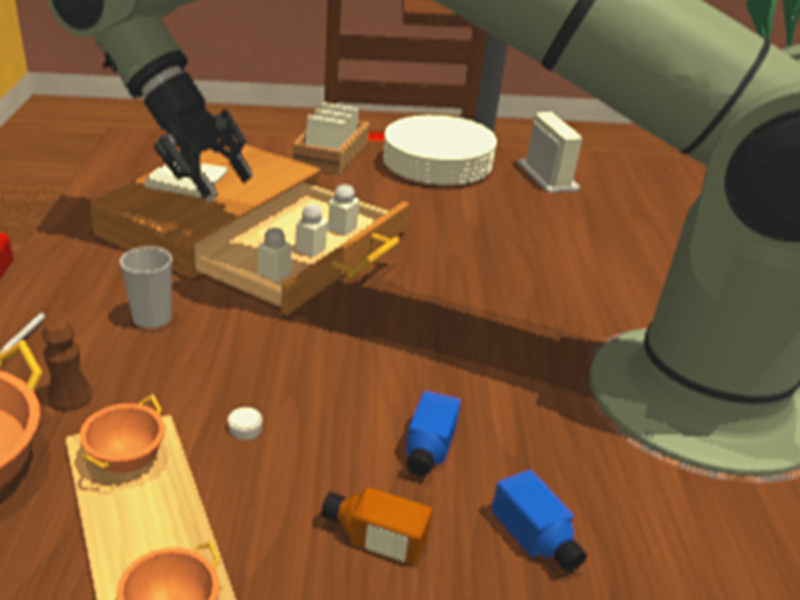

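View pics/t21.png

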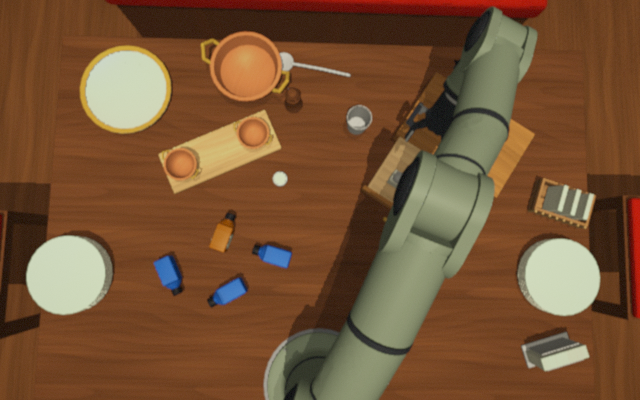

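```bash
python3 - <<'E'
from h import *
print(rows([.50,-.15,.22],down(np.radians(-40)))); print(rows([.39,.22,.20],down(np.radians(70.9))))
s=telemetry.observe();print(s["qpos"].round(2))
E
```

```text
[-0.1748, -0.0166, -0.0064, -0.5476, 0.6258, -1.3519]
[-0.3684, -0.2727, 0.2087, 1.0951, 0.1274, 2.7216]
[ 0.36  1.2  -0.01  0.76 -0.15  1.93 -1.77]
```

Call:
carry_out(
  series=[
    [-0.1,0,-0.08,-0.3,0.4,-0.7,0],
    [-0.1,0,-0.08,-0.3,0.4,-0.7,0],
    [-0.175,-0.017,-0.006,-0.548,0.626,-1.352,0],
    [-0.175,-0.017,-0.006,-0.548,0.626,-1.352,0],
    [-0.175,-0.017,-0.006,-0.548,0.626,-1.352,0],
    [-0.175,-0.017,-0.006,-0.548,0.626,-1.352,0],
    [-0.175,-0.017,-0.006,-0.548,0.626,-1.352,0],
    [-0.175,-0.017,-0.006,-0.548,0.626,-1.352,0],
    [-0.175,-0.017,-0.006,-0.548,0.626,-1.352,0],
  ],
)

```text
clock: 48.85
position: [0.4986, -0.1483, 0.2184]
tool_rot: [-3.138, 0.003, 0.874]
force: [0.4, -0.4, -0.1]
grip_width: 0.0849
```

```bash
python3 - <<'E'
from h import *
s=telemetry.observe();print(s["position"],s["tool_rot"],s["qpos"].round(2))
print(rows([.39,.22,.20],down(np.radians(70.9))))
E
```

```text
[ 0.49864053 -0.14825287  0.21840302] [-3.13826491e+00  2.80794240e-03  8.74271353e-01] [ 0.44  0.35 -0.34  1.83  0.14  0.99 -0.66]
[0.2128, -0.3195, 0.0189, -0.0049, -0.0013, -1.934]
```

Call:
carry_out(
  series=[
    [0.213,-0.32,0.019,0,0,-1.934,0],
    [0.213,-0.32,0.019,0,0,-1.934,0],
    [0.213,-0.32,0.019,0,0,-1.934,0],
    [0.213,-0.32,0.019,0,0,-1.934,0],
    [0.213,-0.32,0.019,0,0,-1.934,0],
    [0.213,-0.32,0.019,0,0,-1.934,0],
    [0.213,-0.32,0.019,0,0,-1.934,0],
    [0.213,-0.32,0.019,0,0,-1.934,0],
    [0.213,-0.32,0.019,0,0,-1.934,0],
    [0.213,-0.32,0.019,0,0,-1.934,0],
  ],
)

```text
clock: 50.1
position: [0.3914, 0.2198, 0.1993]
tool_rot: [-3.136, -0.007, 2.75]
force: [0.1, 1.4, 0.5]
grip_width: 0.0855
```

```bash
cat >> h.py <<'E'
def bottle(n,save=None,box=None):
    im,d,P,T=grab(n,save); hsv=cv2.cvtColor(im,cv2.COLOR_BGR2HSV); H,S,V=cv2.split(hsv)
    def comp(m,name,mn):
        k,lab,st,_=cv2.connectedComponentsWithStats(m.astype(np.uint8))
        for i in range(1,k):
            if st[i,4]<mn: continue
            q=P[lab==i]; r=cv2.minAreaRect((q[:,:2]*1000).astype(np.float32))
            print(name,"px",st[i],"c",np.round(r[0],1),"sz",np.round(r[1],1),"ang",round(r[2],1),"z95",round(np.percentile(q[:,2],95)*1000))
    far=d>.2
    comp(far&(P[...,2]>.012)&(P[...,2]<.06),"obj",200)
    comp(far&(P[...,2]>.03)&(P[...,2]<.06)&(S>150)&(H<20),"amber",80)
    comp(far&(P[...,2]>.005)&(P[...,2]<.06)&(V<45),"cap",40)
    return im,d,P,T
E
python3 - <<'E'
from h import *
s=telemetry.observe();print(s["position"],s["tool_rot"],s["qpos"].round(2))
bottle("wrist","w22")
E
```

```text
[0.39143773 0.21983152 0.19928914] [-3.13648525 -0.007419    2.74951636] [ 0.1   0.36 -0.91  2.    0.34  0.95  0.19]
obj px [   0    0   62   40 1474] c [119.8   4.6] sz [71.2 35.1] ang 69.0 z95 16
obj px [ 242    0   87   88 4391] c [238.  246.7] sz [45.1 96.6] ang 30.7 z95 47
obj px [ 415    0   92   67 4129] c [289.3 404.2] sz [83.2 44.4] ang 26.4 z95 47
obj px [ 338  128   45   95 3509] c [400.3 262.5] sz [ 44.6 103.3] ang 71.6 z95 47
obj px [ 179  150  104   49 3711] c [342.2 134.4] sz [103.4  44.9] ang 74.6 z95 46
obj px [ 440  209  129  108 7254] c [576.  386.4] sz [118.9  97.7] ang 25.0 z95 53
obj px [586 285  54  52 943] c [692.9 507.7] sz [36.7 81.6] ang 28.3 z95 21
obj px [ 345  287   87   78 2969] c [624.9 234.8] sz [ 80.5 125.8] ang 25.1 z95 15
obj px [282 306  29  27 604] c [549.6 118. ] sz [36.9 37.8] ang 67.4 z95 18
obj px [   0  329   46   49 1132] c [ 438.3 -242.9] sz [ 43.5 137.4] ang 19.3 z95 53
obj px [112 381  21  19 268] c [ 554.9 -137.2] sz [23.1 78.7] ang 34.2 z95 52
amber px [ 339  128   44   80 1333] c [392.3 265.3] sz [44.4 86.2] ang 71.5 z95 46
```

View pics/w22.png

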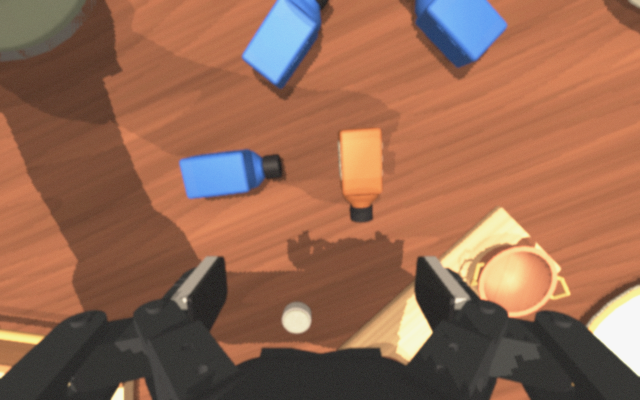

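```bash
python3 - <<'E'
from h import *
u=np.radians(-18.4); U=np.array([np.cos(u),np.sin(u),0]); c=np.array([.4003,.2625,0])-.010*U
Rm=down(np.radians(71.6)); print(rows([c[0],c[1],.03],Rm),rows([c[0],c[1],-.027],Rm))
E
```

```text
[0.0164, 0.0432, 0.1691, -0.0049, -0.0077, -0.061] [0.016, 0.0435, 0.2261, -0.0049, -0.0077, -0.061]
```

Call:
carry_out(
  series=[
    [0.016,0.043,0.05,-0.005,-0.008,-0.061,40],
    [0.016,0.043,0.1,-0.005,-0.008,-0.061,40],
    [0.016,0.043,0.15,-0.005,-0.008,-0.061,40],
    [0.016,0.043,0.2,-0.005,-0.008,-0.061,40],
    [0.016,0.043,0.226,-0.005,-0.008,-0.061,40],
    [0.016,0.043,0.226,-0.005,-0.008,-0.061,255],
    [0.016,0.043,0.226,-0.005,-0.008,-0.061,255],
    [0.016,0.043,0.226,-0.005,-0.008,-0.061,255],
    [0.016,0.043,0.226,-0.005,-0.008,-0.061,255],
  ],
  force=60,
)

```text
clock: 51.28
position: [0.3933, 0.2663, -0.0252]
tool_rot: [3.139, 0.004, 2.805]
force: [-0.5, 0.4, -2.7]
grip_width: 0.0429
```

```bash
python3 - <<'E'
from h import *
s=telemetry.observe(); print(s["position"],s["tool_rot"],s["grip_width"],s["force"],s["qpos"].round(2))
Rm=down(np.radians(87)); u=np.radians(-3)
print(rows([.465,-.02,.13],Rm))
E
```

```text
[ 0.39325957  0.26625319 -0.02520627] [3.13908495 0.00367462 2.80464149] 0.04285808788039077 [-0.45765326  0.44596648 -2.74803297] [-0.27  0.74 -0.6   2.11  0.84  0.54 -0.26]
[-0.1629, -0.246, -0.1552, 0.002, 0.004, -0.2846]
```

Call:
carry_out(
  series=[
    [0,0,-0.06,0,0,0,255],
    [0,0,-0.12,0,0,0,255],
    [-0.03,-0.04,-0.155,0,0,-0.1,255],
    [-0.163,-0.246,-0.155,0,0,-0.285,255],
    [-0.163,-0.246,-0.155,0,0,-0.285,255],
    [-0.163,-0.246,-0.155,0,0,-0.285,255],
    [-0.163,-0.246,-0.155,0,0,-0.285,255],
    [-0.163,-0.246,-0.155,0,0,-0.285,255],
    [-0.163,-0.246,-0.155,0,0,-0.285,255],
  ],
)

```text
clock: 52.4
position: [0.4649, -0.0199, 0.1293]
tool_rot: [3.14, 0.004, 3.089]
force: [-0.4, 0.6, -2.2]
grip_width: 0.043
```

```bash
python3 - <<'E'
from h import *
s=telemetry.observe(); print(s["position"],s["tool_rot"],s["grip_width"],s["force"],s["qpos"].round(2))
Rm=down(np.radians(87))
print(rows([.465,-.02,-.0245],Rm))
grab("wrist","w23")
E
```

```text
[ 0.46493077 -0.0199002   0.1293326 ] [3.14035754 0.00351154 3.08942547] 0.04296122239183578 [-0.35221528  0.56035325 -2.18933053] [ 0.62  0.51 -0.92  2.04  0.54  0.84  0.91]
[0.0005, -0.0003, 0.1538, 0.0012, 0.0035, 0.0002]
```

View pics/w23.png

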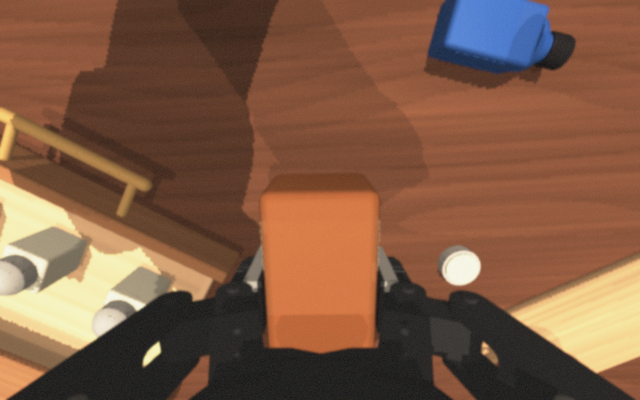

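Call:
carry_out(
  series=[
    [0,0,0.05,0,0,0,255],
    [0,0,0.1,0,0,0,255],
    [0,0,0.14,0,0,0,255],
    [0,0,0.15,0,0,0,255],
    [0,0,0.154,0,0,0,255],
    [0,0,0.154,0,0,0,0],
    [0,0,0.154,0,0,0,0],
    [0,0,0.154,0,0,0,0],
    [0,0,0.09,0,0,0,0],
    [0,0,0.03,0,0,0,0],
  ],
)

```text
clock: 53.7
position: [0.4645, -0.0193, 0.1007]
tool_rot: [3.14, 0.002, 3.091]
force: [1.5, -1.0, -0.5]
grip_width: 0.0854
```

```bash
python3 - <<'E'
from h import *
s=telemetry.observe(); print(s["position"],s["tool_rot"],s["qpos"].round(2))
Rm=Rg(np.radians(-3),np.radians(58)); print(rows([.53,-.02,.17],Rm))
E
```

```text
[ 0.4645127  -0.0193427   0.10074534] [3.13981328e+00 1.90887627e-03 3.09135801e+00] [ 0.58  0.55 -0.88  2.07  0.6   0.79  0.86]
[-0.0656, 0.0028, -0.0691, 0.0006, 1.0142, 0.0028]
```

Call:
carry_out(
  series=[
    [-0.03,0.001,-0.07,0,0.15,0,0],
    [-0.066,0.003,-0.07,0,1.014,0.003,0],
    [-0.066,0.003,-0.07,0,1.014,0.003,0],
    [-0.066,0.003,-0.07,0,1.014,0.003,0],
    [-0.066,0.003,-0.07,0,1.014,0.003,0],
    [-0.066,0.003,-0.07,0,1.014,0.003,0],
    [-0.066,0.003,-0.07,0,1.014,0.003,0],
    [-0.066,0.003,-0.07,0,1.014,0.003,0],
  ],
)

```text
clock: 54.7
position: [0.548, -0.0089, 0.1943]
tool_rot: [3.123, -0.81, 3.14]
force: [-0.3, 1.0, -3.3]
grip_width: 0.0853
```

```bash
python3 - <<'E'
from h import *
s=telemetry.observe();print(s["position"],s["tool_rot"],s["qpos"].round(2))
bottle("wrist","w24")
E
```

```text
[ 0.54800176 -0.00891351  0.19425386] [ 3.12326249 -0.80979054  3.13995296] [ 0.04  0.95 -0.21  1.07  0.04  1.93  1.41]
obj px [ 255    8  132   63 5030] c [30.1  2.7] sz [205.9 258.7] ang 0.8 z95 55
obj px [  0  33  13  27 221] c [  88.3 -563.6] sz [12.7 39.6] ang 86.9 z95 35
obj px [ 445   84   65   47 1833] c [237.4 249.3] sz [ 44.4 105. ] ang 30.9 z95 46
obj px [ 551   97   84   61 2705] c [280.1 399.7] sz [104.1  46.6] ang 25.9 z95 47
obj px [ 379  130   81   47 2568] c [343.2 133.7] sz [104.6  45.2] ang 75.2 z95 46
obj px [    0   155   201   223 18865] c [ 457.3 -276.7] sz [258.  214.3] ang 26.0 z95 54
obj px [ 289  199   40   92 3113] c [475.2 -20. ] sz [ 44.1 103.7] ang 88.6 z95 46
obj px [ 581  284   59   92 2708] c [563.2 331.1] sz [62.6 96. ] ang 34.2 z95 15
obj px [112 378  35  22 491] c [ 621.4 -188.9] sz [15.6 33.8] ang 4.9 z95 34
obj px [490 378  40  22 575] c [625.2 172.5] sz [37.3 17.8] ang 89.1 z95 15
amber px [ 289  199   40   71 1894] c [466.3 -19.8] sz [43.9 85.9] ang 88.5 z95 46
cap px [553 102  12  14  98] c [247.4 371.3] sz [15.2  6.5] ang 15.4 z95 32
cap px [441 164  15   9  89] c [364.  170.9] sz [14.7  5.3] ang 77.2 z95 33
cap px [296 270  24  20 420] c [518.6 -21.1] sz [25.1 16.8] ang 88.4 z95 37
```

View pics/w24.png

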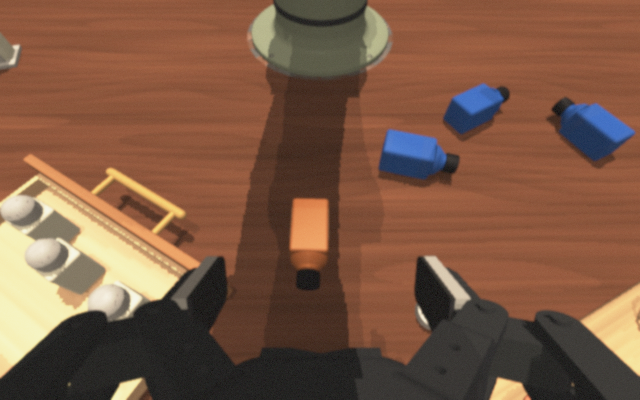

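```bash
python3 - <<'E'
from h import *
u=np.radians(-1.4); U=np.array([np.cos(u),np.sin(u),0]); c=np.array([.4752,-.020,0])
R45=Rg(u,np.radians(46)); Rm=Rg(u,np.radians(52)); G=c-.006*U+np.array([0,0,.028])
g=tcp(G,Rm); print(g)
print("pre",rows(tcp(G,R45)-.08*R45[:,2],R45)); print("mid",rows(g-.04*Rm[:,2],Rm)); print("grasp",rows(g,Rm))
E
```

```text
[ 0.42587414 -0.0187945  -0.00586138]
pre [-0.0671, -0.0095, 0.1368, -0.0003, -0.0263, 0.0082]
mid [-0.0666, -0.0095, 0.1767, -0.0007, 0.0785, 0.0082]
grasp [-0.0635, -0.0095, 0.2166, -0.0007, 0.0785, 0.0082]
```

Call:
carry_out(
  series=[
    [-0.05,-0.009,0.04,0,-0.02,0.008,0],
    [-0.067,-0.0095,0.09,0,-0.026,0.008,0],
    [-0.067,-0.0095,0.137,0,-0.026,0.008,0],
    [-0.067,-0.0095,0.16,0,0.05,0.008,0],
    [-0.066,-0.0095,0.18,0,0.078,0.008,0],
    [-0.065,-0.0095,0.2,0,0.078,0.008,0],
    [-0.064,-0.0095,0.216,0,0.078,0.008,0],
    [-0.064,-0.0095,0.216,0,0.078,0.008,0],
  ],
)

```text
clock: 55.75
position: [0.4279, -0.0173, -0.0054]
tool_rot: [3.138, -0.904, 3.122]
force: [0.0, -0.1, -0.1]
grip_width: 0.0856
```

```bash
python3 - <<'E'
from h import *
s=telemetry.observe();print(s["position"],s["tool_rot"],s["force"],s["qpos"].round(2))
grab("wrist","w25")
u=np.radians(-1.4); U=np.array([np.cos(u),np.sin(u),0]); c=np.array([.4752,-.020,0])
Rm=Rg(u,np.radians(52)); G=c-.006*U+np.array([0,0,.028]); print("grasp",rows(tcp(G,Rm),Rm))
E
```

```text
[ 0.42785436 -0.01725788 -0.00544525] [ 3.13804318 -0.90386519  3.12200544] [ 0.0483927  -0.05265599 -0.07326661] [ 0.08  1.1  -0.21  1.43  0.08  1.53  1.39]
grasp [0.0011, -0.0016, 0.0026, -0.0002, 0.0048, 0.003]
```

View pics/w25.png

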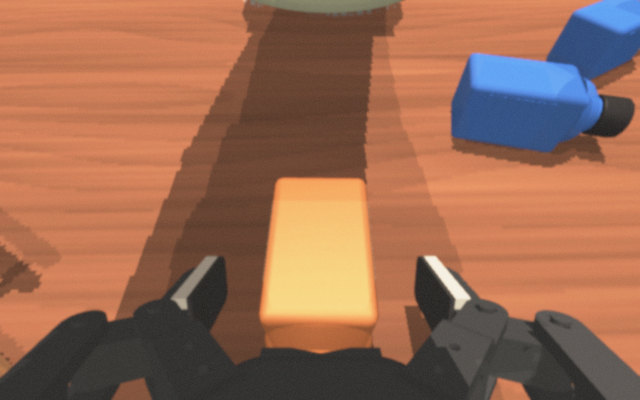

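Call:
carry_out(
  series=[
    [0.001,-0.001,0.002,0,0.004,0.003,255],
    [0.001,-0.001,0.002,0,0.004,0.003,255],
    [0.001,-0.001,0.002,0,0.004,0.003,255],
    [0.001,-0.001,0.002,0,0.004,0.003,255],
    [0.001,-0.001,0.002,0,0.004,0.003,255],
  ],
  force=80,
)

```text
clock: 56.42
position: [0.4267, -0.0182, -0.0055]
tool_rot: [-3.141, -0.907, 3.117]
force: [2.2, -0.6, 6.2]
grip_width: 0.0436
```

```bash
python3 - <<'E'
from h import *
s=telemetry.observe();print(s["position"],s["tool_rot"],s["force"],s["grip_width"],s["qpos"].round(2))
u=np.radians(-1.4); U=np.array([np.cos(u),np.sin(u),0]); c=np.array([.4752,-.020,0])
G=gpt(); print("G",G,"from base",(G-(c-.052*U))@U)
T=tool(); print("lift.15",(T[:3,:3].T@[0,0,.15]).round(3)); R1=T[:3,:3]@R.from_rotvec([0,0,1.5]).as_matrix()
print(rows(tcp([.50,.03,.26],R1),R1))
E
```

```text
[ 0.42667254 -0.01820456 -0.00549891] [-3.14099191 -0.90655749  3.11680473] [ 2.17343095 -0.61185918  6.2309652 ] 0.04362754926743131 [ 0.08  1.1  -0.21  1.44  0.08  1.53  1.39]
G [ 0.4699663  -0.01924489  0.02840639] from base 0.046749408936879816
lift.15 [ 0.118 -0.    -0.092]
[0.1646, 0.0499, -0.1655, 0.0, 0.0, 1.5]
```

Call:
carry_out(
  series=[
    [0.04,0,-0.031,0,0,0,255],
    [0.08,0,-0.062,0,0,0,255],
    [0.118,0,-0.092,0,0,0.1,255],
    [0.165,0.05,-0.165,0,0,1.5,255],
    [0.165,0.05,-0.165,0,0,1.5,255],
    [0.165,0.05,-0.165,0,0,1.5,255],
    [0.165,0.05,-0.165,0,0,1.5,255],
    [0.165,0.05,-0.165,0,0,1.5,255],
    [0.165,0.05,-0.165,0,0,1.5,255],
    [0.165,0.05,-0.165,0,0,1.5,255],
  ],
)

```text
clock: 57.68
position: [0.4559, 0.0312, 0.2255]
tool_rot: [-2.24, -0.119, 1.641]
force: [0.5, 0.1, -3.2]
grip_width: 0.043
```

```bash
python3 - <<'E'
from h import *
s=telemetry.observe();print(s["position"],s["tool_rot"],s["force"],s["grip_width"],s["qpos"].round(2))
up=np.radians(205.3); UP=np.array([np.cos(up),np.sin(up),0]); ax=np.array([.6236,.288,0])
Rm=Rp(up,np.radians(52))
print(rows(tcp(ax-.0064*UP+[0,0,.012+.0467+.16],Rm),Rm)); print(rows(tcp(np.array([.53,.18,.27]),Rm),Rm))
E
```

```text
[0.45585234 0.03124253 0.22550772] [-2.24016536 -0.11926177  1.64097013] [ 0.52465124  0.06390492 -3.22514599] 0.04300498066677943 [-0.23  0.83  0.2   1.34 -0.19  1.89  0.14]
[0.2268, 0.16, -0.0771, -0.4277, -0.1016, 1.3676]
[0.1301, 0.0441, -0.0325, -0.4277, -0.1016, 1.3676]
```

Call:
carry_out(
  series=[
    [0.13,0.044,-0.033,-0.428,-0.102,1.368,255],
    [0.13,0.044,-0.033,-0.428,-0.102,1.368,255],
    [0.13,0.044,-0.033,-0.428,-0.102,1.368,255],
    [0.13,0.044,-0.033,-0.428,-0.102,1.368,255],
    [0.13,0.044,-0.033,-0.428,-0.102,1.368,255],
    [0.227,0.16,-0.077,-0.428,-0.102,1.368,255],
    [0.227,0.16,-0.077,-0.428,-0.102,1.368,255],
    [0.227,0.16,-0.077,-0.428,-0.102,1.368,255],
    [0.227,0.16,-0.077,-0.428,-0.102,1.368,255],
    [0.227,0.16,-0.077,-0.428,-0.102,1.368,255],
  ],
)

```text
clock: 58.92
position: [0.5901, 0.2739, 0.1708]
tool_rot: [-3.135, 0.65, 0.45]
force: [0.3, -0.0, -2.8]
grip_width: 0.043
```

```bash
python3 - <<'E'
from h import *
s=telemetry.observe();print(s["position"],s["tool_rot"],s["force"],s["grip_width"],s["qpos"].round(2))
up=np.radians(205.3); UP=np.array([np.cos(up),np.sin(up),0]); ax=np.array([.6236,.288,0])
Rm=Rp(up,np.radians(52))
for h in (.16,.10,.03,.005): print(h,rows(tcp(ax-.0064*UP+[0,0,.012+.0467+h],Rm),Rm))
im,d,P,T=bottle("wrist","w26"); im,*_=grab("side"); cv2.imwrite("pics/s26z.png",cv2.resize(im[100:400,150:550],(800,600),interpolation=cv2.INTER_CUBIC))
E
```

```text
[0.59013189 0.27387556 0.17076424] [-3.13469385  0.65042301  0.4497568 ] [ 2.67407391e-01 -4.62064367e-05 -2.83771926e+00] 0.04303946400458661 [-0.56  1.07  0.17  0.8  -0.15  1.93 -1.56]
0.16 [0.0042, 0.0015, -0.009, -0.0019, -0.0128, 0.0065]
0.1 [0.0406, 0.0019, 0.0387, -0.0019, -0.0128, 0.0065]
0.03 [0.083, 0.0023, 0.0944, -0.0019, -0.0128, 0.0065]
0.005 [0.0981, 0.0024, 0.1143, -0.0019, -0.0128, 0.0065]
obj px [  101     0   445   130 44928] c [616.1 282.5] sz [103.5 318.4] ang 24.8 z95 53
obj px [622   0  18  26 389] c [743.7  93. ] sz [27.7  6.7] ang 68.0 z95 23
obj px [411 156  34  25 663] c [550.1 118. ] sz [37.8 37.2] ang 43.1 z95 18
obj px [  0 171  23  67 900] c [278.4 565.6] sz [92.8 15.5] ang 1.3 z95 49
obj px [ 112  203   61   54 2226] c [280.4 399.6] sz [105.2  44.9] ang 25.9 z95 46
obj px [ 520  204  120  112 7202] c [ 479.8 -260.4] sz [320.4 178.5] ang 64.2 z95 55
obj px [212 252  46  26 560] c [239.7 265.5] sz [26.3 79.9] ang 47.0 z95 44
obj px [ 551  308   89   43 2995] c [ 292.  -633.6] sz [203.1 178.7] ang 51.5 z95 57
obj px [ 10 372  33  13 293] c [-1250.8   845.2] sz [ 19.7 102.6] ang 0.7 z95 57
obj px [172 384  34  12 258] c [-1248.7   150.8] sz [ 24.3 153.3] ang 1.8 z95 57
```

View pics/w26.png

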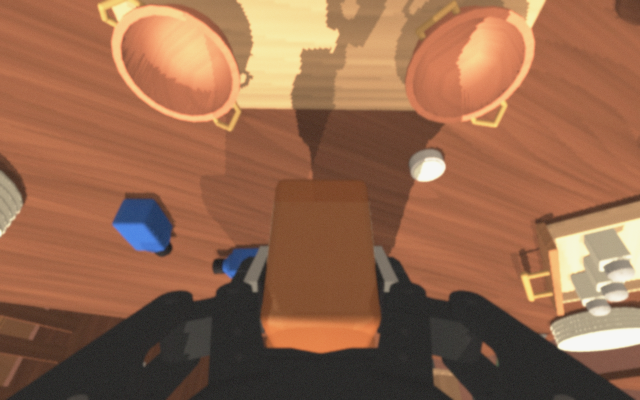

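View pics/s26z.png

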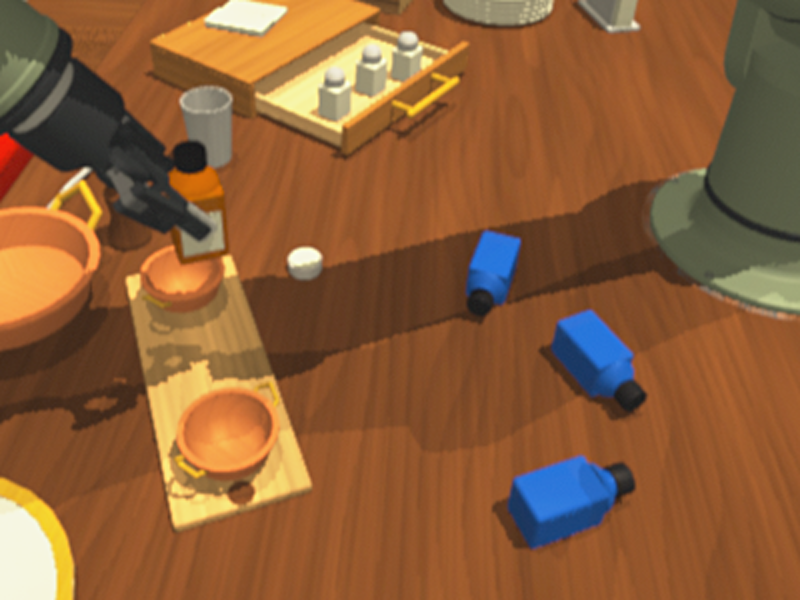

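```bash
python3 - <<'E'
from h import *
im=cv2.imread("pics/top0.png"); d=np.load("pics/top0.npy"); P=cloud("top",im,d)
B=np.array([np.cos(np.radians(25.3)),np.sin(np.radians(25.3))]); L=np.array([-B[1],B[0]])
q=P[20:130,195:310].reshape(-1,3); q=q[(q[:,2]>.02)]
r=q[:,:2]-[.6236,.288]; X=r@B; Y=r@L
for a in np.arange(.04,.32,.02):
    m=(X>a)&(X<a+.02)&(abs(Y)<.075); print(round(a,2),m.sum(), q[m,2].max().round(3) if m.any() else None)
E
```

```text
0.04 3 0.057
0.06 0 None
0.08 0 None
0.1 0 None
0.12 2 0.062
0.14 17 0.069
0.16 26 0.067
0.18 25 0.065
0.2 11 0.066
0.22 27 0.074
0.24 30 0.088
0.26 4 0.089
0.28 0 None
0.3 0 None
0.32 0 None
```

Call:
carry_out(
  series=[
    [0.02,0.002,0.015,0,-0.01,0.006,255],
    [0.041,0.002,0.039,-0.002,-0.013,0.006,255],
    [0.062,0.002,0.067,-0.002,-0.013,0.006,255],
    [0.083,0.002,0.094,-0.002,-0.013,0.006,255],
    [0.092,0.002,0.106,-0.002,-0.013,0.006,255],
    [0.098,0.002,0.114,-0.002,-0.013,0.006,255],
    [0.098,0.002,0.114,-0.002,-0.013,0.006,255],
  ],
)

```text
clock: 59.9
position: [0.5991, 0.2762, 0.0216]
tool_rot: [3.14, 0.663, 0.441]
force: [-0.5, -0.0, -2.1]
grip_width: 0.0434
```

```bash
python3 - <<'E'
from h import *
s=telemetry.observe();print(s["position"],s["tool_rot"],s["force"],s["grip_width"],s["qpos"].round(2))
up=np.radians(205.3); UP=np.array([np.cos(up),np.sin(up),0]); ax=np.array([.6236,.288,0])
Rm=Rp(up,np.radians(52))
for h in (.005,.002,0): print(h,rows(tcp(ax-.0064*UP+[0,0,.012+.0467+h],Rm),Rm))
grab("wrist","w27"); im,*_=grab("side"); cv2.imwrite("pics/s27z.png",cv2.resize(im[150:400,150:480],(792,600),interpolation=cv2.INTER_CUBIC))
E
```

```text
[0.59912755 0.27622928 0.02160206] [3.13954298 0.66262084 0.44054137] [-0.47921215 -0.02686246 -2.07737466] 0.04341262842186299 [-0.55  1.25  0.16  0.78 -0.16  1.78 -1.56]
0.005 [0.0005, -0.0002, 0.0012, 0.0014, -0.0006, -0.0008]
0.002 [0.0024, -0.0002, 0.0035, 0.0014, -0.0006, -0.0008]
0 [0.0036, -0.0002, 0.0051, 0.0014, -0.0006, -0.0008]
```

View pics/w27.png

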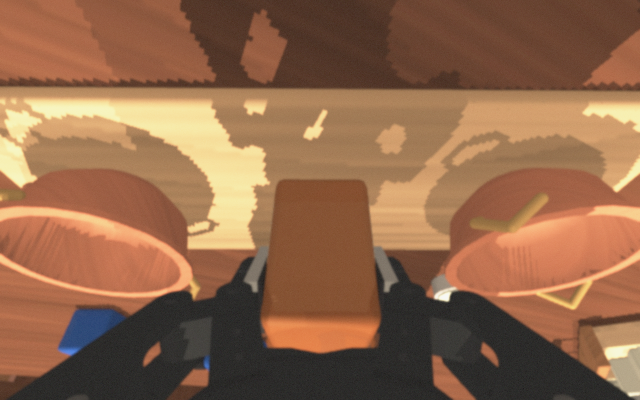

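View pics/s27z.png

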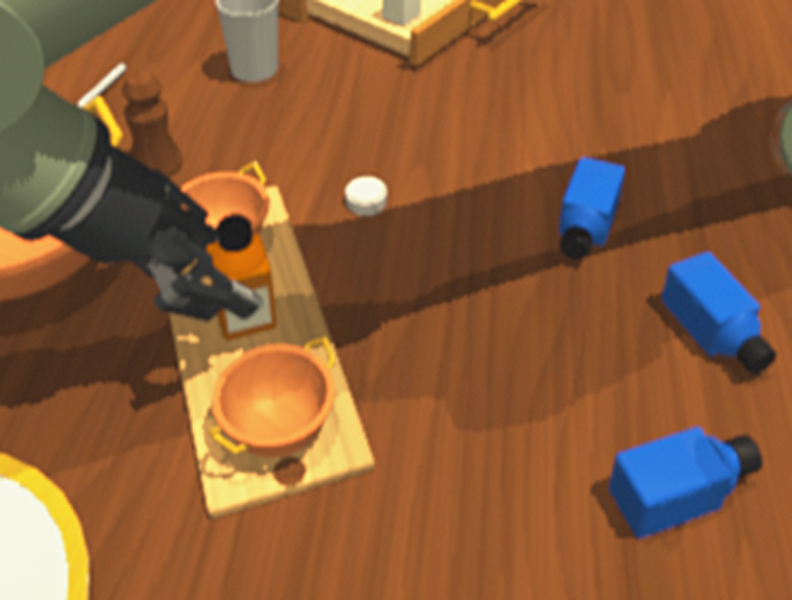

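Centred between the bowls and a few mm above the board. Lowering to contact.

Call:
carry_out(
  series=[
    [0.0018,0,0.0025,0.001,0,0,255],
    [0.0028,0,0.004,0.001,0,0,255],
  ],
)

```text
clock: 60.25
position: [0.599, 0.2762, 0.0169]
tool_rot: [3.141, 0.662, 0.44]
force: [-0.1, -0.1, -3.0]
grip_width: 0.0432
```

Call:
carry_out(
  series=[
    [0.0006,0,0.0008,0,0,0,255],
    [0.0012,0,0.0016,0,0,0,255],
  ],
)

```text
clock: 60.5
position: [0.5991, 0.2762, 0.0166]
tool_rot: [3.141, 0.662, 0.441]
force: [-1.5, -1.2, 21.2]
grip_width: 0.043
```

Call:
carry_out(
  series=[
    [-0.0004,0,-0.0005,0,0,0,255],
    [-0.0004,0,-0.0005,0,0,0,85],
    [-0.0004,0,-0.0005,0,0,0,85],
    [-0.0004,0,-0.0005,0,0,0,85],
    [0,0,-0.02,0,0,0,85],
    [0,0,-0.05,0,0,0,85],
    [0,0,-0.09,0,0,0,85],
    [0,0,-0.12,0,0,0,85],
    [0,0,-0.14,0,0,0,85],
  ],
)

```text
clock: 61.62
position: [0.6838, 0.3285, 0.1547]
tool_rot: [-3.13, 0.438, 0.41]
force: [0.4, -0.9, -0.0]
grip_width: 0.0569
```

```bash
python3 - <<'E'
from h import *
s=telemetry.observe();print(s["position"],s["tool_rot"],s["force"],s["qpos"].round(2))
grab("wrist","w28"); grab("side","s28"); 
print(rows([.62,.12,.26],down(np.radians(-90))))
E
```

```text
[0.68378658 0.32848471 0.15467115] [-3.13043528  0.43841278  0.40979458] [ 0.36158436 -0.90646955 -0.03850461] [-0.62  1.24  0.63  0.5  -0.57  1.93 -1.5 ]
[-0.1724, 0.1658, -0.0302, 0.0807, 0.4203, 0.4034]
```

View pics/s28.png

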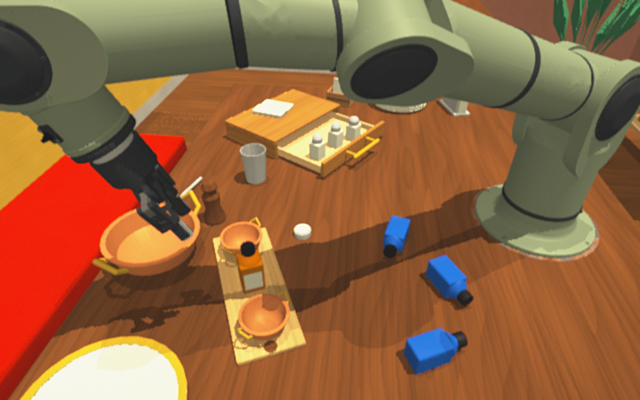

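View pics/w28.png

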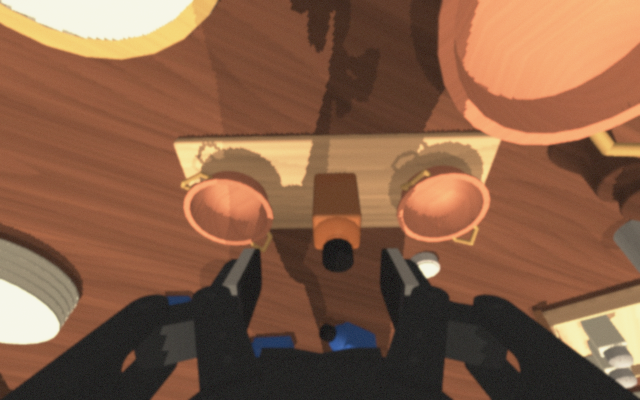

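```bash
python3 - <<'E'
from h import *
T=tool(); print((T[:3,:3].T@[0,0,.12]).round(3))
print(rows([.55,.45,.28],down(np.radians(-10)))); print(rows([.25,.55,.28],down(np.radians(-10))))
E
```

```text
[-0.049 -0.001 -0.109]
[-0.119, -0.165, -0.0741, -0.2155, 0.3866, -0.9713]
[-0.3331, -0.3759, 0.0243, -0.2155, 0.3866, -0.9713]
```

Call:
carry_out(
  series=[
    [-0.025,0,-0.055,0,0,0,85],
    [-0.049,0,-0.109,0,0.1,0,85],
    [-0.119,-0.165,-0.074,-0.215,0.387,-0.971,85],
    [-0.119,-0.165,-0.074,-0.215,0.387,-0.971,85],
    [-0.119,-0.165,-0.074,-0.215,0.387,-0.971,85],
    [-0.333,-0.376,0.024,-0.215,0.387,-0.971,85],
    [-0.333,-0.376,0.024,-0.215,0.387,-0.971,85],
    [-0.333,-0.376,0.024,-0.215,0.387,-0.971,85],
    [-0.333,-0.376,0.024,-0.215,0.387,-0.971,85],
    [-0.333,-0.376,0.024,-0.215,0.387,-0.971,85],
  ],
)

```text
clock: 62.98
position: [0.2504, 0.5489, 0.279]
tool_rot: [-3.128, 0.004, 1.395]
force: [1.1, 0.7, 0.0]
grip_width: 0.057
```

```bash
python3 - <<'E'
from h import *
s=telemetry.observe();print(s["position"],s["qpos"].round(2),s["qd"].round(2))
im,d,P,_=grab("top","t29"); hsv=cv2.cvtColor(im,cv2.COLOR_BGR2HSV)
def rep(name,roi,zr):
    u0,v0,u1,v1=roi; mm=np.zeros((400,640),bool); mm[v0:v1,u0:u1]=1; mm&=(P[...,2]>zr[0])&(P[...,2]<zr[1])
    q=P[mm]; r=cv2.minAreaRect((q[:,:2]*1000).astype(np.float32)); print(name,len(q),np.round(r[0],1),np.round(r[1],1),round(r[2],1),round(q[:,2].max(),3)); return np.array(r[0])
a=rep("bowlL",(160,140,205,185),(.03,.06)); b=rep("bowlR",(230,110,275,152),(.03,.06)); print("mid",(a+b)/2)
rep("bottle body",(195,120,240,180),(.065,.2)); rep("bottle cap",(190,100,250,180),(.10,.2))
rep("mill",(284,85,304,110),(.02,.15)); rep("tumbler",(342,98,376,138),(.03,.15)); rep("tea",(270,168,292,190),(.008,.15))
m=(P[...,2]>.068)&(P[...,2]<.12); m[:,:360]=0; m[:130]=0; m[:,500:]=0; m[240:]=0
k,lab,st,_=cv2.connectedComponentsWithStats(m.astype(np.uint8))
for i in range(1,k):
    if st[i,4]<15: continue
    q=P[lab==i]; c,_r=cv2.minEnclosingCircle((q[:,:2]*1000).astype(np.float32)); rel=np.array([c[0]/1000,c[1]/1000,0])-MID; print("cap",np.round(c),_r,q[:,2].max().round(3),"drawer xy",(rel@DX).round(3),(rel@DY).round(3))
h1=P[200:245,385:430]; 
im2,*_=grab("side","s29"); grab("wrist")
E
```

```text
[0.25040341 0.54885488 0.27895117] [-1.39  0.43  0.23  1.56 -0.12  1.17 -1.31] [-0.77 -0.14 -0.11  0.2   0.07 -0.07 -0.87]
bowlL 405 [578.2 383.8] [87.3 89.3] 10.5 0.06
bowlR 377 [669. 193.] [89.1 87.8] 22.1 0.058
mid [623.62872314 288.4246521 ]
bottle body 302 [624.5 287.1] [43.9 44.7] 26.2 0.12
bottle cap 97 [625.5 286.5] [25.8 25.3] 46.3 0.12
mill 294 [769.1  88.9] [51.1 42.1] 0.7 0.113
tumbler 328 [708.7 -91.1] [64.2 64.3] 32.7 0.094
tea 146 [549.8 119. ] [36.  36.2] 2.3 0.022
cap [ 680. -368.] 30.281578063964844 0.077 drawer xy 0.177 0.012
cap [ 670. -415.] 12.334874153137207 0.073 drawer xy 0.193 -0.033
cap [ 554. -202.] 17.19724464416504 0.092 drawer xy -0.017 0.088
cap [ 507. -274.] 15.85495662689209 0.093 drawer xy -0.02 0.002
cap [ 456. -321.] 15.962514877319336 0.089 drawer xy -0.039 -0.066
```

View pics/t29.png

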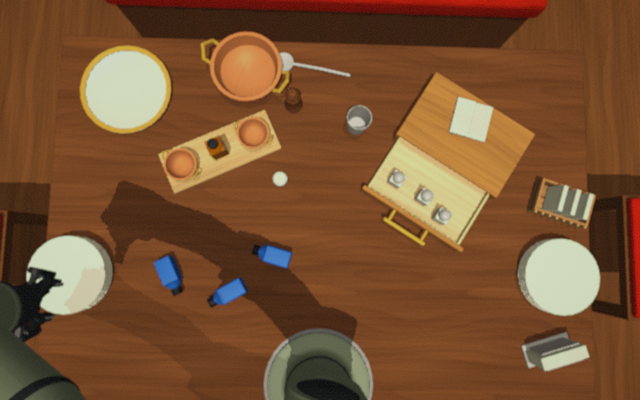

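View pics/s29.png

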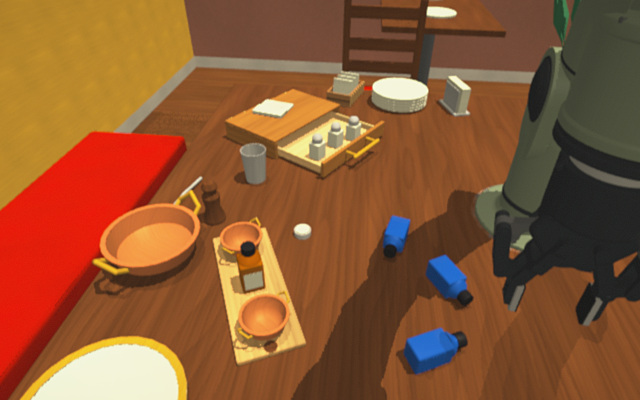

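```bash
python3 - <<'E'
from h import *
im,d,P,_=grab("top","t30"); hsv=cv2.cvtColor(im,cv2.COLOR_BGR2HSV); H,S,V=cv2.split(hsv)
# handle bar points: height .03-.056 in front strip
rel=P-MID; x=rel@DX; y=rel@DY
m=(P[...,2]>.03)&(P[...,2]<.056)&(x<-.095)&(x>-.17)&(abs(y)<.1)
q=np.stack([x[m],y[m]],1); b=q[q[:,0]<-.118]; print(m.sum(),"bar x med",np.median(b[:,0]).round(4),"x range",q[:,0].min().round(4),"y",b[:,1].min().round(3),b[:,1].max().round(3))
print("gripped handle in drawer frame",((np.array([.4121,-.2173,0])-MID)@DX).round(4))
a=cv2.imread("pics/top0.png"); 
for n,(u0,v0,u1,v1) in dict(mill=(280,82,308,114),tumbler=(340,98,376,138),tea=(270,168,292,190),bowlL=(158,138,203,186),bowlR=(230,110,277,155)).items():
    A=cv2.cvtColor(a[v0:v1,u0:u1],cv2.COLOR_BGR2GRAY).astype(np.float32); B=cv2.cvtColor(im[v0:v1,u0:u1],cv2.COLOR_BGR2GRAY).astype(np.float32)
    print(n,np.round(cv2.phaseCorrelate(A,B),2)if 0 else cv2.phaseCorrelate(A,B))
s=telemetry.observe(); print(s["qd"].round(3),s["clock"])
cv2.imwrite("pics/t30z.png",cv2.resize(im[125:255,350:510],(738,600),interpolation=cv2.INTER_CUBIC))
E
```

```text
259 bar x med -0.1279 x range -0.1332 y -0.066 0.063
gripped handle in drawer frame -0.1302
mill ((0.05881763032056142, 0.09082167665586915), 1.0215678244829178)
tumbler ((0.0057119334271078515, 0.15120425952993344), 0.9095914749635591)
tea ((-0.005033296657197539, 0.032475313645313975), 0.9637425831622548)
bowlL ((0.44393840045930233, 0.014703867944628968), 1.0177767665297897)
bowlR ((0.02628267672811191, 0.42574224047315923), 1.0005765662149146)
[ 0.041  0.007  0.029 -0.005  0.001 -0.     0.01 ] 63.175
```

View pics/t30z.png

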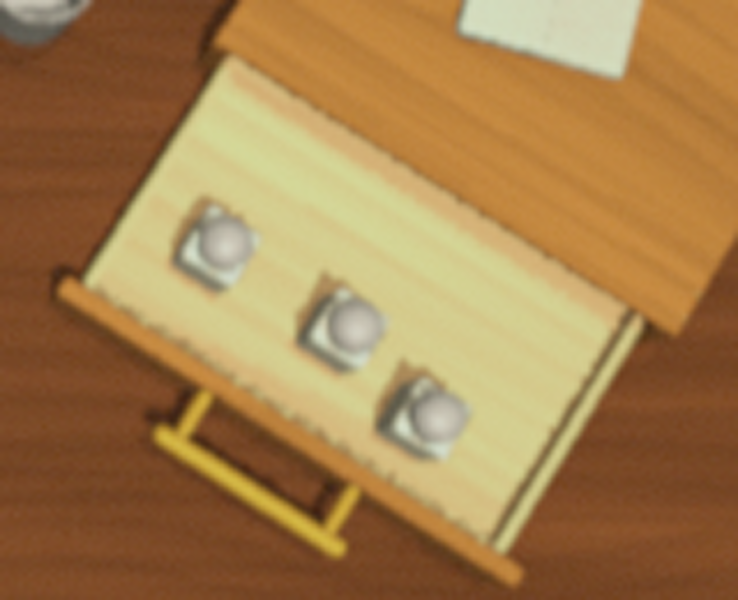

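```bash
python3 - <<'E'
from h import *
im0=cv2.imread("pics/top0.png"); d0=np.load("pics/top0.npy"); P0=cloud("top",im0,d0)
im,d,P,_=grab("top")
def bar(P,x0):
    rel=P-MID; x=rel@DX; y=rel@DY
    m=(P[...,2]>.034)&(P[...,2]<.056)&(abs(x-x0)<.012)&(abs(y)<.05)
    return m.sum(), np.median(x[m]), x[m].min(), x[m].max()
print(bar(P0,.022),bar(P,-.129))
print("gripped start", (np.array([.5422,-.2976,0])-MID)@DX, "gripped stop",(np.array([.4121,-.2173,0])-MID)@DX)
E
```

```text
(np.int64(153), np.float64(0.0235345648952111), np.float64(0.01763671114185909), np.float64(0.03367248449865615)) (np.int64(158), np.float64(-0.12782353624725068), np.float64(-0.13330047985441598), np.float64(-0.117545145277691))
gripped start 0.022693386597784467 gripped stop -0.13019235578362337
```

```bash
python3 - <<'E'
from h import *
from workcell import ticket
s=telemetry.observe(); print(s["clock"],s["qd"].round(3),s["force"].round(1)); print(ticket.job_done())
E
```

```text
63.225 [ 0.028  0.005  0.015 -0.003 -0.003 -0.002  0.003] [ 0.4 -0.4  0. ]
the job is handed in; nothing more can be done
None
```

The job is done and handed in at 63 s: the drawer is out, three shakers stand in it, and the sauce bottle stands on the board between the bowls. I found only three shakers in the scene.

**Last checks:**
- **Drawer:** I pulled it until it met its stop. Afterwards the cameras put it about 1.5 mm short of the position felt at the stop, which is close to what they can resolve.
- **Shakers:** All three stand upright in the clear part of the drawer. The right-hand one reads about 27 mm from where I released it, so it was shifted after I put it down; I don't know by what.
- **Bottle:** The amber bottle stands upright about 2 mm from the midpoint between the bowls.
- **Other things:** The tumbler and tea light read within 1 mm of where they started. The bowls read within 1 mm by position, about half a pixel by image comparison. The mill read 4 mm off by depth, but the image comparison showed it had not moved (0.1 pixel).

**What went wrong or disagreed:**
- **Fingertips:** The real fingertips sit about 35–40 mm behind the reported tool point. My first grip on the handle closed above the bar because of this. I corrected for it and repeated the grip.
- **Contact forces:** The highest readings were about 61 N at the drawer stop, 47 N when the first shaker touched the drawer floor, and 34 N with the fingertips on the table. All stayed below the 120 N wrist limit. I did not measure how the 40 N limit on the gripper's body applied at those moments.

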